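# Set and lock the rotary table

## Task

A car wheel hub is bolted on the rotary table and the table is free to swing. Push it round by the hub's wheel studs with your fingertips until the long zero line on its rim lines up with the index line on the fixed block, then push the clamp lever clockwise to its stop to lock it. Only push: take nothing between the fingers, and leave the things lying on the bench where they are.

Things in the scene. Friction and masses are not known exactly. Their poses are not given: they have to be found in the camera images.
- rotab: Fixed casting of the 200 mm rotary table, 106 mm in radius (feet to 155 mm, 30 mm high). Origin on the table's axis at bench height; z up, x towards the index block. The clamp lever's ear is on its +y side; on its -y side the worm handwheel, disengaged and fixed, 90 mm across, reaching 245 mm out, 96 mm high.
- face (a joint): Angle of the revolving face about the vertical axis, rad, counter-clockwise from above positive; 0 or any whole turn when the zero line is at the index line. It swings either way with 0.35 N m of friction (6.5 N at a stud) and stays where it is left. The face is a steel disc, 104 mm in radius, its top 98 mm above the bench.
- zero_line (a point): Outer end of the zero line, on the lower edge of the face's sloping rim, 104 mm from the axis, 88 mm above the bench; turns with the face. The zero line is the widest black line (4 mm), the only one that runs on from the rim inwards over the flat top; the other lines, every 10 degrees, are short and thin. The wide grey strips are T-slots.
- index (a point): Inner end of the fixed index line, 104 mm from the axis and 88 mm above the bench: a single radial black line, 4 mm wide, on top of the only block (34 mm wide, 30 mm deep) that stands up at the edge of the face.
- hub_nut (a point): The nut that bolts the car wheel hub down on the face; on the axis, 136 mm above the bench. Hub: flange 136 mm across, its top 110 mm above the bench, centre spigot 58 mm across up to 124 mm, washer and nut up to 148 mm. Not to be used.
- clamp (a joint): Angle of the clamp lever, rad: 0 fully loose, 1.3 at its stop (locked); it grows clockwise seen from above. It starts loose (0 to 0.3), moves with 0.16 N m of friction (about 2.5 N at the grip) and stays where it is left.
- clamp_pivot (a point): Pivot of the clamp lever: vertical axis 135 mm from the table's axis on the casting's +y side; this point is 55 mm above the bench, on top of the ear. Its frame turns with the lever: the arm points along its -x; z up. At joint 0 the arm points along the casting's -x, at 1.3 nearly along its +y. Boss 26 mm across, 87 mm high.
- clamp_grip (a point): Middle of the lever's black grip: 66 mm from the pivot, 88 mm above the bench. The grip is 18 mm thick and ends 89 mm from the pivot; the rod inside of it is 11 mm thick. Beneath the arm it is clear down to the bench, but for the ear (top at 55 mm, within 23 mm of the pivot along the casting's x).
- stud0 (a point): Top of wheel stud 0 of the hub: an upright pin 12 mm thick, from 110 to 150 mm above the bench, 54 mm from the axis, 45 degrees counter-clockwise from the zero line; it turns with the face.
- stud1 (a point): Top of wheel stud 1 of the hub: an upright pin 12 mm thick, from 110 to 150 mm above the bench, 54 mm from the axis, 135 degrees counter-clockwise from the zero line; it turns with the face.
- stud2 (a point): Top of wheel stud 2 of the hub: an upright pin 12 mm thick, from 110 to 150 mm above the bench, 54 mm from the axis, 225 degrees counter-clockwise from the zero line; it turns with the face.
- stud3 (a point): Top of wheel stud 3 of the hub: an upright pin 12 mm thick, from 110 to 150 mm above the bench, 54 mm from the axis, 315 degrees counter-clockwise from the zero line; it turns with the face.
- nut_a: Loose wheel nut, 25 mm wide hexagon, 24 mm tall, standing on the bench near the rotary table; origin at the centre of its underside. Leave it where it is.
- nut_b: A second loose wheel nut like nut_a, near the rotary table. Leave it where it is.
- blue_tin: Small tin of marking blue, 48 mm across, 68 mm tall, standing beside the rotary table; origin at the centre of its underside. Leave it where it is.
- caliper: Caliper, 235 mm long, lying flat, 12 mm thick; origin at mid-length on the bench. Leave it where it is.
- try_square: Engineer's square lying flat, 80 mm stock 16 mm thick, 100 mm blade; origin under the stock's centre. Leave it where it is.
- spanner: Spanner, 190 mm long, lying flat. Leave it where it is.
- bearing: Loose ball-bearing ring, 72 mm across, 18 mm tall, lying flat; origin at the centre of its underside. Leave it where it is.

How it is judged:
By the outcome, as a careful person would: the job done as asked, in the order asked, and still so for the second after the job is handed in, with the robot touching nothing.
It also fails if it takes over 56 s, if anything falls off the work surface, if the arm or the gripper's body presses on something with over 40 N, if the wrist force passes 120 N, or if a joint passes its speed limit or range.

## Robot

A 7-joint arm with a two-finger parallel gripper is mounted at the origin on the work surface. World frame = base frame: x ahead of the robot, y to its left, z up, the work surface at z = 0. Lengths are in m, angles in rad, forces in N, time in s.
With the tool pointing down it reaches from about 0.425 to 0.95 m from the base axis. Payload 4.7 kg.
Tool frame: the origin (TCP) lies at the very end of the fingers, on their centre line; the grasp point (between the pads) lies 19 mm behind it (env.grip_point_offset is the z of the grasp point in the tool frame, in m); z points along the fingers, x is the direction in which the jaws open and shut, and the axes are right-handed (so a half turn about z gives the same grasp; the last joint's range is limited). The gripper opens to 85 mm and grips with 20 to 120 N. Pads are 22 mm wide; open, the fingers measure 114 mm over their backs; the gripper's body (76 mm by 85 mm) begins 54 mm behind the grasp point. The pads swing forward as they close: fully open they stand 13 mm farther back than shut.
Start: joints at [-1.16, 0.469, -0.049, 1.532, 0.024, 1.141, -0.082], TCP at [0.287, 0.611, 0.231] pointing down, gripper open.
Joint ranges: [-2.59, 2.59], [-0.33, 1.99], [-1.39, 1.29], [0.1, 2.45], [-1.04, 4.18], [0.21, 1.99], [-2.66, 2.66]. Speed limits (rad/s): [2.57, 2.57, 3.14, 3.14, 3.14, 3.14, 3.14].

## Interface

Orientations are given as a 3x3 rotation matrix whose columns are the frame's x, y, z axes.
In Python, from bench import sensors, eyes, workorder, spotter, env gives the robot as it stands.
- The arm moves only by the tool jog_arm, never from a script. Its argument "series" is a list of rows, each a list of 7 numbers: the turn, a rotation vector about the tool's x, y, z as a fraction of full scale, then the shift along the tool's x, y, z as a fraction of full scale, then the opening, from 0 (shut) to 1 (fully open). In form: [[rx, ry, rz, tx, ty, tz, fingers], ...]. A call has 1 to 12 rows; each row shifts and turns the commanded pose from where the row before left it, along the tool's axes as they then stand; what a row does not reach is not made up. Full scale, the value 1, is 40 cm for a shift and pi rad for a turn. A row lasts 1/12 s, in which the tool goes at most 41.7 mm and 7.16 degrees, less where a joint would pass 70% of its speed; a pose out of reach is approached as far as the arm can. A call with a number of a shift or a turn outside -1 to 1 is refused whole. A call with a gripper value outside its range is refused whole. The fingers move at their own pace and stop on an object; "squeeze" is the grip in N (left out, the last holds). Time passes only in rows, so rows that do not move let the fingers close. It gives the time, the measured TCP pose, the force and the opening at its end, in the units of the state.
- sensors.observe(): the state, without advancing time (a new reading comes with each control period).
- eyes.get_image(name): name is "side" or "top"; returns the picture (384x512x3 uint8, red, green, blue); there is no depth.
- eyes.camera_info(name): a dict with "mtx" (3x3 intrinsics, pixels), "k1" (the pictures are not rectified: a ray, as slopes to the right and down, at radius r is drawn at 1 + k1 r^2 times it, then the intrinsics apply), "rvec" (rotation vector, rad) and "tvec" (3), from world to camera coordinates, as OpenCV has them. Camera axes: x right, y down, z forward; pixel columns grow to the right and rows downward; lengths in m; the calibration is good to about 2 mm. A picture is of the moment at which its call begins. camera_info takes no time and is no camera call.
- workorder.finish_job(): hands the job in, once; it reports no verdict.
Trained networks look in the newest picture that a camera, given by its name, has taken for a name from the list of things; names that differ only in an ending like _2 or _b are one class to them, and where a whole thing is asked for, a point or a joint stands for the part that bears it (a point fixed in the world has none). Each returns a list of dicts, best first, with "p" (0 to 1); they miss things now and then, are a little off and sometimes report something else, mostly with a low value. They report only what shows in the picture. A call takes as long as a camera call.
- spotter.trace(camera, name): "pixels" (384x512 bool, what is visible of it) and "pixel" ([column, row] in pixels, amid what is visible of it).
- spotter.mark_of(camera, name): "pixel" ([column, row] in pixels: a listed point, or the origin of a listed thing).
The state is a dict: "t": time; "joints": joint angles; "joint_velocities": joint speeds; "joint_efforts": joint torques, N m; "tcp_pos": TCP position; "tcp_rot": TCP orientation; "contact_force": force on the tool from outside, world axes, zero at the start; "ft_torque": the same for the moment, N m; "finger_gap": finger opening in m.
Only numpy, scipy, OpenCV 4.12 (cv2) and the standard library are available. Lean on these libraries where they do the work, as an engineer would, in place of code of your own. Each camera call takes 0.05 s, during which the arm holds its last target.

## Working session

There is one attempt and no reset: what is moved stays moved. The work goes in short steps, Python scripts to look and compute and a tool call to move; the robot and the scene stay as the last step left them, time stands still between calls to the robot, and variables do not carry over. Pictures are saved under pics/ and viewed, and the job is handed in when it is done.

Besides the shell and the picture viewer there is one more tool, called after "Emit:" as a command line: name --pt "numbers of a row" for each row, then --argument value for the rest. jog_arm: Moves the arm, as the interface text tells. Its arguments: {"type":"object","properties":{"series":{"type":"array","items":{"type":"array","items":{"type":"number","minimum":-1,"maximum":1}}},"squeeze":{"type":"number"}},"required":["series"]}

```bash
ls; mkdir -p pics; python3 - <<'E'
from bench import sensors, eyes, workorder, spotter, env
import cv2
s=sensors.observe(); print(s)
for n in ("side","top"):
    im=eyes.get_image(n); cv2.imwrite(f"pics/{n}0.png",im[:,:,::-1])
    print(eyes.camera_info(n))
print(env.grip_point_offset)
E
```

```text
pics
{'t': 0.0, 'joints': array([-1.15993582,  0.46946349, -0.04860766,  1.53372634,  0.02408888,
        1.14101455, -0.08231985]), 'joint_velocities': array([-4.22416958e-04,  3.01226862e-04,  1.23202129e-03, -9.21134337e-05,
        8.87304684e-04,  5.14083803e-04, -1.64077070e-03]), 'joint_efforts': array([ 3.91477442e-04, -5.10329354e+01, -4.67049843e-02, -2.37704748e+01,
        1.06543882e-02,  7.69122038e-03,  6.11369771e-06]), 'tcp_pos': array([0.28708629, 0.61023554, 0.23023289]), 'tcp_rot': array([[ 4.25704575e-01,  9.04861847e-01, -8.07477379e-04],
       [ 9.04859940e-01, -4.25705337e-01, -1.85865697e-03],
       [-2.02557521e-03,  6.05848415e-05, -9.99997947e-01]]), 'contact_force': array([-0.09702279, -0.40304917, -0.73773228]), 'ft_torque': array([-0.04468446, -0.04814804, -0.03213488]), 'finger_gap': 0.08535645510314084}
{'mtx': array([[487.55967428,   0.        , 257.43535137],
       [  0.        , 487.55967428, 200.23944442],
       [  0.        ,   0.        ,   1.        ]]), 'k1': -0.013030312127797074, 'rvec': array([ 2.41162266, -0.22056502,  0.09593798]), 'tvec': array([-0.54167687,  0.11516605,  1.4782825 ])}
{'mtx': array([[365.39378119,   0.        , 253.54074253],
       [  0.        , 365.39378119, 192.6746051 ],
       [  0.        ,   0.        ,   1.        ]]), 'k1': -0.09489967775260785, 'rvec': array([ 2.17806916, -2.17387966,  0.0663107 ]), 'tvec': array([-0.04991027,  0.53202374,  1.20318136])}
-0.0187
```

View pics/side0.png

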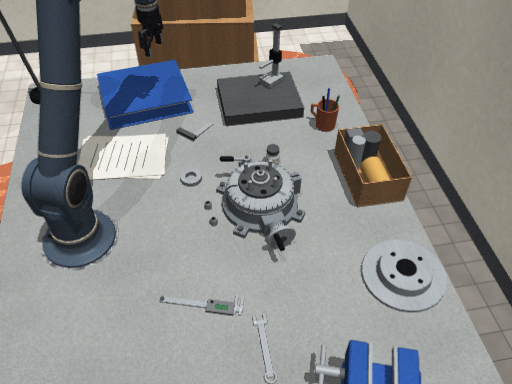

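View pics/top0.png

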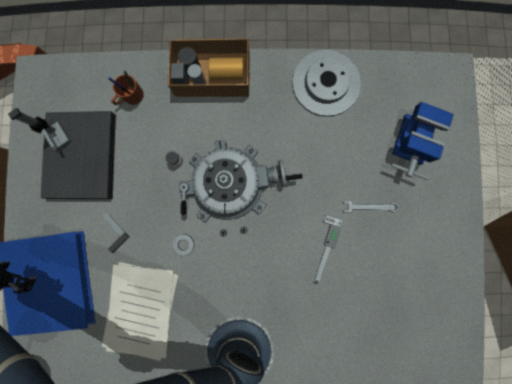

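The side view shows the table at about (260,190). In the top view it is at (227,181), with the lever on the left near (184,200) and the handwheel on the right. I'll zoom in and measure.

```bash
cat > h.py <<'E'
import numpy as np, cv2
from bench import sensors, eyes, workorder, spotter, env
def cam(n):
    c=eyes.camera_info(n); R=cv2.Rodrigues(c["rvec"])[0]; return c["mtx"],c["k1"],R,np.array(c["tvec"])
def proj(n,P):
    K,k,R,t=cam(n); p=np.atleast_2d(P)@R.T+t; s=p[:,:2]/p[:,2:]; s=s*(1+k*(s**2).sum(1,keepdims=True))
    return s@K[:2,:2].T+K[:2,2]
def back(n,px,z):
    K,k,R,t=cam(n); u=cv2.undistortPoints(np.array(px,float).reshape(-1,1,2),K,np.array([k,0,0,0.])).reshape(-1,2)
    d=np.c_[u,np.ones(len(u))]@R; o=-R.T@t; l=(z-o[2])/d[:,2]; return o+d*l[:,None]
def save(n,name,c=None,f=1,im=None):
    im=eyes.get_image(n) if im is None else im
    if c: im=im[c[1]:c[3],c[0]:c[2]]
    cv2.imwrite("pics/"+name,cv2.resize(im,None,fx=f,fy=f,interpolation=cv2.INTER_CUBIC)[:,:,::-1])
E
python3 - <<'E'
from h import *
Z={'rotab':0,'zero_line':.088,'index':.088,'hub_nut':.136,'clamp_pivot':.055,'clamp_grip':.088,'stud0':.15,'stud1':.15,'stud2':.15,'stud3':.15,'nut_a':0,'blue_tin':0,'caliper':0,'try_square':0,'bearing':0}
for n in("top","side"):
    im=eyes.get_image(n)
    save(n,n+"z.png",(165,130,305,230) if n=="top" else (195,140,315,250),5.5,im)
    for k,z in Z.items():
        r=spotter.mark_of(n,k)
        for q in r[:3]: print(n,k,round(q['p'],2),np.round(q['pixel'],1),back(n,q['pixel'],z)[0].round(4))
print(sensors.observe()['t'])
E
```

```text
top rotab 0.73 [225.5 182.1] [0.5697 0.0472 0.    ]
top zero_line 0.68 [225.4 212.9] [0.4629 0.0387 0.088 ]
top index 0.63 [222.8 150.1] [0.6634 0.0488 0.088 ]
top hub_nut 0.86 [223.5 179.5] [0.5634 0.0409 0.136 ]
top clamp_pivot 0.5 [184.5 186.8] [0.5484 0.1767 0.055 ]
top clamp_grip 0.53 [183.3 210. ] [0.4716 0.1726 0.088 ]
top stud0 0.98 [210.3 165. ] [0.6058 0.0799 0.15  ]
top stud0 0.94 [234.3 190.1] [0.5299 0.0068 0.15  ]
top stud0 0.66 [207.6 190.5] [0.5286 0.0871 0.15  ]
top stud1 0.98 [210.3 165. ] [0.6058 0.0799 0.15  ]
top stud1 0.94 [234.3 190.1] [0.5299 0.0068 0.15  ]
top stud1 0.66 [207.6 190.5] [0.5286 0.0871 0.15  ]
top stud2 0.98 [210.3 165. ] [0.6058 0.0799 0.15  ]
top stud2 0.94 [234.3 190.1] [0.5299 0.0068 0.15  ]
top stud2 0.66 [207.6 190.5] [0.5286 0.0871 0.15  ]
top stud3 0.98 [210.3 165. ] [0.6058 0.0799 0.15  ]
top stud3 0.94 [234.3 190.1] [0.5299 0.0068 0.15  ]
top stud3 0.66 [207.6 190.5] [0.5286 0.0871 0.15  ]
top nut_a 0.49 [245.7 230.8] [ 0.4044 -0.0224  0.    ]
top nut_a 0.47 [223.7 234.4] [0.3919 0.052  0.    ]
top nut_a 0.34 [182.3 210. ] [0.474  0.19
[... 1079 characters left out ...]
6.  179.6] [ 0.6048 -0.0044  0.15  ]
side stud2 0.84 [252.  179.6] [0.535  0.0081 0.15  ]
side stud2 0.71 [243.8 164.7] [0.5216 0.0741 0.15  ]
side stud2 0.69 [276.  179.6] [ 0.6048 -0.0044  0.15  ]
side stud3 0.84 [252.  179.6] [0.535  0.0081 0.15  ]
side stud3 0.71 [243.8 164.7] [0.5216 0.0741 0.15  ]
side stud3 0.69 [276.  179.6] [ 0.6048 -0.0044  0.15  ]
side nut_a 0.59 [205.9 205. ] [0.3943 0.0643 0.    ]
side nut_a 0.42 [213.2 223.7] [ 0.4077 -0.0164  0.    ]
side blue_tin 0.77 [273.2 159.2] [0.6516 0.2342 0.    ]
side caliper 0.79 [201.  305.6] [ 0.3389 -0.2947  0.    ]
side try_square 0.71 [188.5 136.5] [0.37   0.4063 0.    ]
side bearing 0.85 [190.1 177.5] [0.356  0.1963 0.    ]
1.7
```

View pics/topz.png

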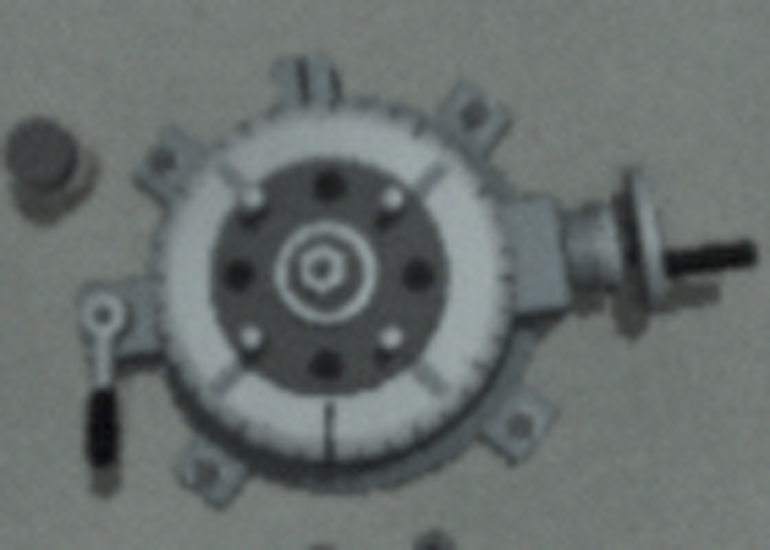

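View pics/sidez.png

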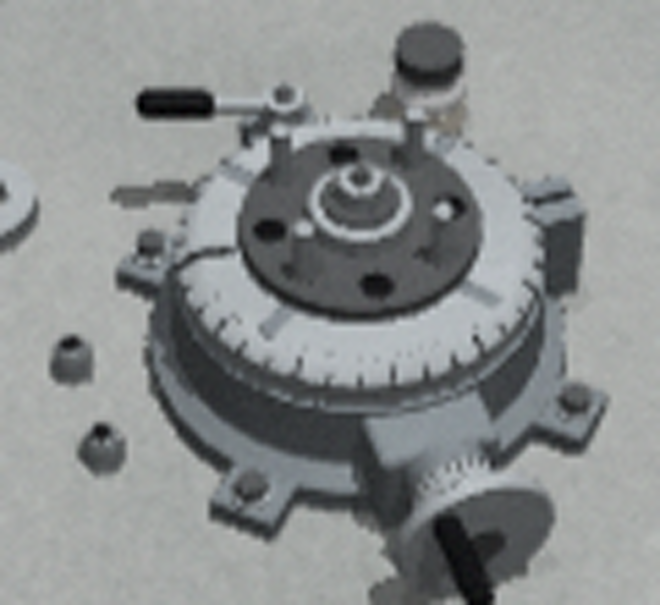

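The top crop shows the zero line at crop (331,432), facing the robot, and the index block at crop (302,82), so about half a turn is needed. The lever is at crop (100,400), near its loose end. Next I'll fit the model to all the marks.

```bash
cat > fit.py <<'E'
from h import *
from scipy.optimize import least_squares
def P(v,n,i=0):
    cx,cy,y,f,l=v
    C=np.array([cx,cy]); u=lambda a:np.array([np.cos(a),np.sin(a)])
    pv=C+.135*u(y+np.pi/2)
    if n=='hub_nut': return [*C,.136]
    if n=='index': return [*(C+.104*u(y)),.088]
    if n=='zero_line': return [*(C+.104*u(y+f)),.088]
    if n=='clamp_pivot': return [*pv,.055]
    if n=='clamp_grip': return [*(pv+.066*u(y+np.pi-l)),.088]
    if n=='stud': return [*(C+.054*u(y+f+np.pi/4+i*np.pi/2)),.15]
def measure(cams=("top","side"),v0=(.565,.044,.04,3.14,.1),only=None):
    M=[]
    for c in cams:
        eyes.get_image(c)
        for n in only or ('hub_nut','index','zero_line','clamp_pivot','clamp_grip','stud'):
            r=spotter.mark_of(c,'stud0' if n=='stud' else n)
            if n!='stud': r=r[:1]
            for q in r[:4]:
                if q['p']>.3: M.append((c,n,np.array(q['pixel'])))
    def res(v):
        o=[]
        for c,n,p in M:
            if n=='stud':
                d=proj(c,[P(v,n,i) for i in range(4)])-p; o.append(d[np.argmin((d**2).sum(1))])
            else: o.append(proj(c,P(v,n))[0]-p)
        return np.concatenate(o)
    s=least_squares(res,v0,loss='soft_l1')
    return s.x,M,res(s.x).reshape(-1,2)
E
python3 - <<'E'
from fit import *
v,M,r=measure()
print(v.round(4))
for m,e in zip(M,r): print(m[0],m[1],m[2].round(1),e.round(1))
E
```

```text
[0.5646 0.0373 0.1853 2.9446 0.0287]
top hub_nut [221.9 177.9] [2.8 1.2]
top index [221.3 148. ] [-0.9  1. ]
top clamp_pivot [183.5 190.8] [ 3.  -1.4]
top clamp_grip [187.9 211.5] [-0.5 -2.4]
top stud [211.2 187.7] [0.1 3.4]
top stud [235.4 191.5] [ 1.3 -0.1]
top stud [213.4 162.8] [-1.5  3. ]
top stud [237.3 164.4] [-0.1  1.7]
side hub_nut [257.1 173. ] [2.8 1.7]
side index [276.9 184.7] [13.6 -7.7]
side zero_line [225.2 191.2] [ 1.2 -1.6]
side clamp_pivot [244.5 165.1] [ 0.2 -0.5]
side clamp_grip [228.9 159.1] [-3.6  2.8]
side stud [268.1 162.8] [ 2.  -1.6]
side stud [244.6 163.4] [0.8 0.7]
side stud [275.2 179.6] [-0.2 -0.6]
side stud [252.3 182.4] [-2.8 -0.3]
```

```bash
cat > man.py <<'E'
from fit import *
def fitman(T,v0=(.565,.044,.04,3.14,.1)):
    # T: list (cam, kind, px, z, radius)
    def pt(v,k,z,i=0):
        if k=='nut': q=P(v,'hub_nut')
        elif k=='boss': q=P(v,'clamp_pivot')
        elif k=='grip': q=P(v,'clamp_grip')
        elif k=='stud': q=P(v,'stud',i)
        return [q[0],q[1],z]
    def res(v):
        o=[]
        for c,k,p,z in T:
            if k=='stud':
                d=proj(c,[pt(v,k,z,i) for i in range(4)])-p; o.append(d[np.argmin((d**2).sum(1))])
            elif k in('zline','iline'): # perpendicular distance of a point to projected line
                C=np.array(v[:2]); a=v[2]+(v[3] if k=='zline' else 0); u=np.array([np.cos(a),np.sin(a)])
                A,B=proj(c,[[*(C+r*u),z] for r in (.07,.13)]); n=np.array([-(B-A)[1],(B-A)[0]])/np.linalg.norm(B-A)
                o.append([n@(A-p),0])
            else: o.append(proj(c,pt(v,k,z))[0]-p)
        return np.concatenate(o)
    s=least_squares(res,v0,loss='soft_l1'); return s.x,res(s.x).reshape(-1,2)
def cp(x,y,ox,oy,f=5.5): return np.array([(x+.5)/f-.5+ox,(y+.5)/f-.5+oy])
E
python3 - <<'E'
from man import *
t=lambda x,y:cp(x,y,165,130); s=lambda x,y:cp(x,y,195,140)
T=[('top','nut',t(322,268),.148)]+[('top','stud',t(*q),.15) for q in((252,197),(393,197),(251,337),(390,337))]
T+=[('top','boss',t(103,314),.087),('top','grip',t(102,427),.088),('top','zline',t(331,410),.098),('top','zline',t(331,440),.098),('top','iline',t(303,75),.088),('top','iline',t(305,95),.088)]
S=[('side','nut',s(358,178),.148)]+[('side','stud',s(*q),.15) for q in((281,130),(303,230),(443,211),(415,118))]
S+=[('side','boss',s(284,95),.087),('side','grip',s(176,103),.088),('side','zline',s(230,250),.098),('side','zline',s(195,255),.098)]
for X in (T,S,T+S):
    v,r=fitman(X); print(v.round(4),np.abs(r).max())
for m,e in zip(X,r): print(m[0],m[1],e.round(2))
E
```

```text
[0.5661 0.0408 0.1503 2.9962 0.1339] 0.2576823860445643
[0.5653 0.0398 0.141  2.9787 0.1738] 0.6638480720758935
[0.5658 0.0406 0.148  2.9889 0.1451] 0.8783136363974222
top nut [ 0.09 -0.05]
top stud [0.31 0.15]
top stud [-0.05  0.24]
top stud [ 0.07 -0.07]
top stud [0.22 0.07]
top boss [-0.05  0.  ]
top grip [-0.21  0.16]
top zline [0.32 0.  ]
top zline [0.38 0.  ]
top iline [0.17 0.  ]
top iline [0.31 0.  ]
side nut [ 0.48 -0.88]
side stud [-0.14  0.13]
side stud [ 0.12 -0.15]
side stud [0.06 0.1 ]
side stud [ 0.07 -0.67]
side boss [ 0.02 -0.41]
side grip [-0.32  0.41]
side zline [-0.45  0.  ]
side zline [-0.35  0.  ]
```

The manual fits agree within about 1 mm:
- Axis at (0.566, 0.0405).
- Casting yaw about 8.5°.
- Face at about +171°.
- Lever at about 0.14 rad.

I'll push clockwise by 171°. The shut fingers go in at azimuth 90°, between two studs.

Emit:
jog_arm --pt "0 0 0 -0.048 0.065 0 0" --pt "0 0 0 -0.048 0.065 0 0" --pt "0 0 0 -0.048 0.065 0 0" --pt "0 0 0 -0.048 0.065 0 0" --pt "0 0 0 -0.048 0.065 0 0" --pt "0 0 0 -0.048 0.065 0 0" --pt "0 0 0 -0.048 0.065 0 0" --pt "0 0 0 -0.048 0.065 0 0" --pt "0 0 0 -0.048 0.065 0 0" --pt "0 0 0 -0.048 0.065 0 0" --pt "0 0 0 -0.048 0.065 0 0" --pt "0 0 0 -0.048 0.065 0 0"

```text
t: 3.4
tcp_pos: [0.4721, 0.2681, 0.2316]
tcp_rot: [[0.426, 0.905, 0.0], [0.905, -0.426, 0.001], [0.001, 0.0, -1.0]]
contact_force: [0.5, 0.0, -0.0]
finger_gap: -0.0003
```

```bash
cat > go.py <<'E'
from h import *
def to(x,y,z,yaw=None):
    s=sensors.observe(); R=s['tcp_rot']; d=R.T@(np.array([x,y,z])-s['tcp_pos'])
    a=np.degrees(np.arctan2(R[1,0],R[0,0]))
    print('t',round(s['t'],2),'tcp',s['tcp_pos'].round(4),'xaz',round(a,1),'F',s['contact_force'].round(1),'j7',s['joints'][6].round(2),'gap',round(s['finger_gap'],4))
    print('shift fs',(d/.4).round(4), 'rz fs', None if yaw is None else round(-(yaw-a)/180,4),'tilt',R[2,:2].round(4))
E
python3 -c "
from go import *
to(.566,.0945,.2,90)"
```

```text
t 3.4 tcp [0.4721 0.2681 0.2316] xaz 64.8 F [ 0.5  0.  -0. ] j7 0.56 gap -0.0003
shift fs [-0.2928  0.397   0.0789] rz fs -0.14 tilt [0.0007 0.0002]
```

Emit:
jog_arm --pt "0 0 0 -0.0366 0.0496 0 0" --pt "0 0 0 -0.0366 0.0496 0 0" --pt "0 0 0 -0.0366 0.0496 0 0" --pt "0 0 0 -0.0366 0.0496 0 0" --pt "0 0 0 -0.0366 0.0496 0 0" --pt "0 0 0 -0.0366 0.0496 0 0" --pt "0 0 0 -0.0366 0.0496 0 0" --pt "0 0 0 -0.0366 0.0496 0 0" --pt "0 0 -0.035 0 0 0.02 0" --pt "0 0 -0.035 0 0 0.02 0" --pt "0 0 -0.035 0 0 0.02 0" --pt "0 0 -0.035 0 0 0.02 0"

```text
t: 4.4
tcp_pos: [0.5655, 0.0958, 0.1991]
tcp_rot: [[-0.005, 1.0, 0.0], [1.0, 0.005, 0.0], [0.0, 0.0, -1.0]]
contact_force: [0.4, 0.5, 0.3]
finger_gap: 0.0
```

```bash
python3 -c "
from go import *
to(.566,.0945,.122,90)
save('side','s1.png',(195,120,315,240),5)"
```

```text
t 4.4 tcp [0.5655 0.0958 0.1991] xaz 90.3 F [0.4 0.5 0.3] j7 1.37 gap 0.0
shift fs [-0.0034  0.0013  0.1927] rz fs 0.0016 tilt [0.0002 0.0003]
```

View pics/s1.png

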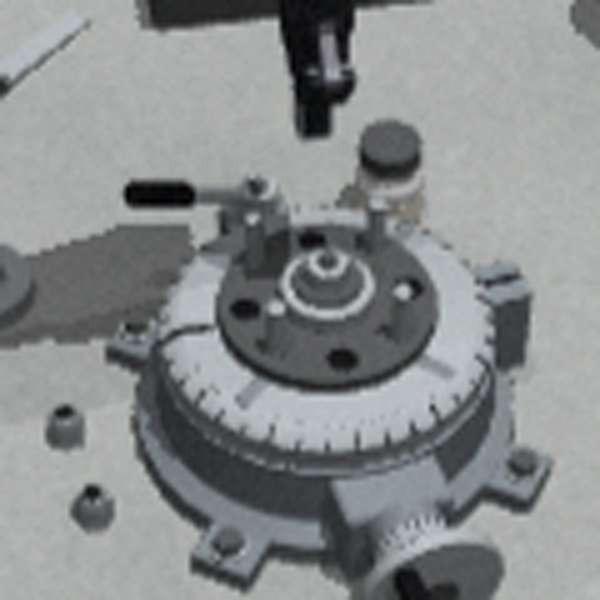

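The fingertip is at crop (312,132), above the gap between the two far studs. I'll lower it.

Emit:
jog_arm --pt "0 0 0 -0.001 0 0.045 0" --pt "0 0 0 -0.001 0 0.045 0" --pt "0 0 0 -0.001 0 0.045 0" --pt "0 0 0 0 0 0.045 0" --pt "0 0 0 0 0 0.0127 0" --pt "0 0 0 0 0 0 0"

```text
t: 4.95
tcp_pos: [0.5644, 0.0946, 0.1211]
tcp_rot: [[0.001, 1.0, -0.003], [1.0, -0.001, -0.001], [-0.001, -0.003, -1.0]]
contact_force: [0.3, -0.2, 0.1]
finger_gap: 0.0003
```

```bash
python3 -c "
from go import *
to(.566,.0945,.122,90)
save('side','s2.png',(195,120,315,240),5)
print(proj('side',[[.566,.0945,.122]]))"
```

```text
t 4.95 tcp [0.5644 0.0946 0.1211] xaz 89.9 F [ 0.3 -0.2  0.1] j7 1.38 gap 0.0003
shift fs [-0.0004  0.004  -0.0024] rz fs -0.0004 tilt [-0.0007 -0.0029]
[[256.86043791 164.85697294]]
```

View pics/s2.png

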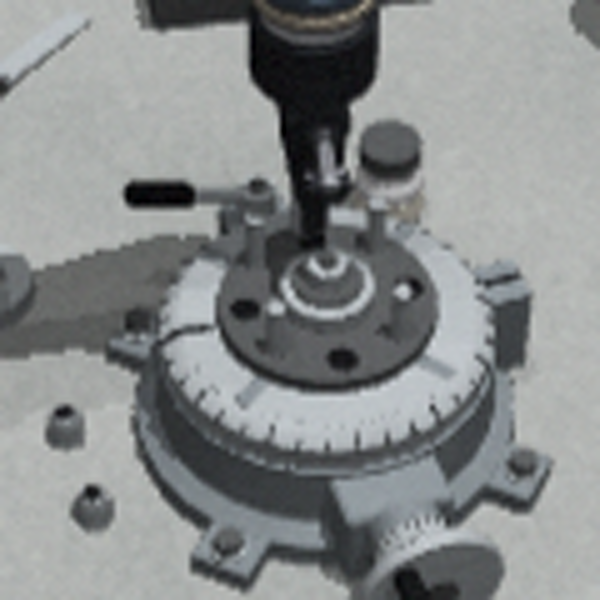

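Fingertip is in the gap, clear of both studs. Starting the clockwise arc at 3° per row.

Emit:
jog_arm --pt "0 0 0.01667 -0.0002 0.00707 0 0" --pt "0 0 0.01667 -0.0002 0.00707 0 0" --pt "0 0 0.01667 -0.0002 0.00707 0 0" --pt "0 0 0.01667 -0.0002 0.00707 0 0" --pt "0 0 0.01667 -0.0002 0.00707 0 0" --pt "0 0 0.01667 -0.0002 0.00707 0 0" --pt "0 0 0.01667 -0.0002 0.00707 0 0" --pt "0 0 0.01667 -0.0002 0.00707 0 0" --pt "0 0 0.01667 -0.0002 0.00707 0 0" --pt "0 0 0.01667 -0.0002 0.00707 0 0" --pt "0 0 0.01667 -0.0002 0.00707 0 0" --pt "0 0 0.01667 -0.0002 0.00707 0 0"

```text
t: 6.0
tcp_pos: [0.5952, 0.0877, 0.1241]
tcp_rot: [[0.589, 0.808, -0.004], [0.808, -0.589, 0.004], [0.001, -0.006, -1.0]]
contact_force: [-7.3, 4.6, 5.7]
finger_gap: 0.0002
```

```bash
cat >> go.py <<'E'
C=np.array([.566,.0405])
def arc():
    s=sensors.observe(); d=s['tcp_pos'][:2]-C; R=s['tcp_rot']
    print('t',round(s['t'],2),'r',round(np.hypot(*d)*1e3,1),'phi',round(np.degrees(np.arctan2(d[1],d[0])),1),'xaz',round(np.degrees(np.arctan2(R[1,0],R[0,0])),1),'z',s['tcp_pos'][2].round(4),'F',s['contact_force'].round(1),'j',s['joints'].round(2),'tilt',R[2,:2].round(4))
E
python3 -c "
from go import *
arc()
save('side','s3.png',(195,120,315,240),5)"
```

```text
t 6.0 r 55.5 phi 58.3 xaz 53.9 z 0.1241 F [-7.3  4.6  5.7] j [-0.39  0.47  0.24  1.83 -0.15  0.87  0.86] tilt [ 0.0013 -0.0057]
```

View pics/s3.png

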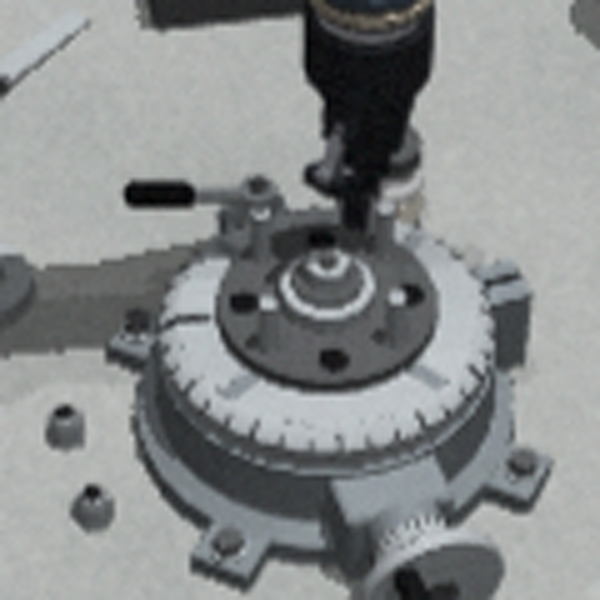

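Emit:
jog_arm --pt "0 0 0.01667 -0.0004 0.00707 0 0" --pt "0 0 0.01667 -0.0004 0.00707 0 0" --pt "0 0 0.01667 -0.0004 0.00707 0 0" --pt "0 0 0.01667 -0.0004 0.00707 0 0" --pt "0 0 0.01667 -0.0004 0.00707 0 0" --pt "0 0 0.01667 -0.0002 0.00707 0 0" --pt "0 0 0.01667 -0.0002 0.00707 0 0" --pt "0 0 0.01667 -0.0002 0.00707 0 0" --pt "0 0 0.01667 -0.0002 0.00707 0 0" --pt "0 0 0.01667 -0.0002 0.00707 0 0" --pt "0 0 0.01667 -0.0002 0.00707 0 0" --pt "0 0 0.01667 -0.0002 0.00707 0 0"

```text
t: 7.05
tcp_pos: [0.616, 0.0623, 0.1241]
tcp_rot: [[0.951, 0.309, -0.001], [0.309, -0.951, 0.007], [0.002, -0.007, -1.0]]
contact_force: [-3.0, 7.4, 3.5]
finger_gap: -0.0
```

```bash
python3 -c "
from go import *
arc()"
```

```text
t 7.05 r 54.6 phi 23.5 xaz 18.0 z 0.1241 F [-3.   7.4  3.5] j [-0.46  0.51  0.4   1.8  -0.26  0.89  0.37] tilt [ 0.0017 -0.0069]
```

Emit:
jog_arm --pt "0 0 0.01667 -0.0003 0.00707 0 0" --pt "0 0 0.01667 -0.0003 0.00707 0 0" --pt "0 0 0.01667 -0.0003 0.00707 0 0" --pt "0 0 0.01667 -0.0003 0.00707 0 0" --pt "0 0 0.01667 -0.0002 0.00707 0 0" --pt "0 0 0.01667 -0.0002 0.00707 0 0" --pt "0 0 0.01667 -0.0002 0.00707 0 0" --pt "0 0 0.01667 -0.0002 0.00707 0 0" --pt "0 0 0.01667 -0.0002 0.00707 0 0" --pt "0 0 0.01667 -0.0002 0.00707 0 0" --pt "0 0 0.01667 -0.0002 0.00707 0 0" --pt "0 0 0.01667 -0.0002 0.00707 0 0"

```text
t: 8.05
tcp_pos: [0.6185, 0.0292, 0.1242]
tcp_rot: [[0.951, -0.309, 0.005], [-0.309, -0.951, 0.007], [0.003, -0.008, -1.0]]
contact_force: [2.3, 7.9, -1.6]
finger_gap: 0.0001
```

```bash
python3 -c "
from go import *
arc()"
```

```text
t 8.05 r 53.7 phi -12.1 xaz -18.0 z 0.1242 F [ 2.3  7.9 -1.6] j [-0.52  0.53  0.56  1.81 -0.36  0.9  -0.1 ] tilt [ 0.0027 -0.0085]
```

Emit:
jog_arm --pt "0 0 0.01667 -0.0002 0.00707 0 0" --pt "0 0 0.01667 -0.0002 0.00707 0 0" --pt "0 0 0.01667 -0.0002 0.00707 0 0" --pt "0 0 0.01667 -0.0002 0.00707 0 0" --pt "0 0 0.01667 -0.0002 0.00707 0 0" --pt "0 0 0.01667 -0.0002 0.00707 0 0" --pt "0 0 0.01667 -0.0002 0.00707 0 0" --pt "0 0 0.01667 -0.0002 0.00707 0 0" --pt "0 0 0.01667 -0.0002 0.00707 0 0" --pt "0 0 0.01667 -0.0002 0.00707 0 0" --pt "0 0 0.01667 -0.0002 0.00707 0 0" --pt "0 0 0.01667 -0.0002 0.00707 0 0"

```text
t: 9.05
tcp_pos: [0.6007, 0.0003, 0.1242]
tcp_rot: [[0.587, -0.809, 0.009], [-0.809, -0.587, 0.004], [0.002, -0.01, -1.0]]
contact_force: [7.5, 5.8, -4.1]
finger_gap: -0.0
```

```bash
python3 -c "
from go import *
arc()
save('side','s4.png',(195,120,315,240),5)"
```

```text
t 9.05 r 53.2 phi -49.2 xaz -54.0 z 0.1242 F [ 7.5  5.8 -4.1] j [-0.6   0.55  0.74  1.86 -0.47  0.9  -0.58] tilt [ 0.0022 -0.0099]
```

View pics/s4.png

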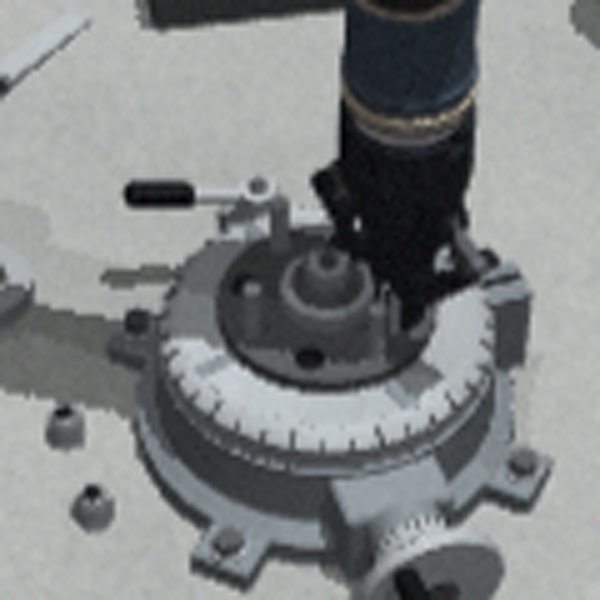

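Face has turned well past 90°, with the finger still flat behind the stud. Continuing.

Emit:
jog_arm --pt "0 0 0.01667 -0.0002 0.00707 0 0" --pt "0 0 0.01667 -0.0002 0.00707 0 0" --pt "0 0 0.01667 -0.0002 0.00707 0 0" --pt "0 0 0.01667 -0.0002 0.00707 0 0" --pt "0 0 0.01667 -0.0002 0.00707 0 0" --pt "0 0 0.01667 -0.0002 0.00707 0 0" --pt "0 0 0.01667 -0.0002 0.00707 0 0" --pt "0 0 0.01667 -0.0002 0.00707 0 0" --pt "0 0 0.01667 -0.0002 0.00707 0 0" --pt "0 0 0.01667 -0.0002 0.00707 0 0" --pt "0 0 0.01667 -0.0002 0.00707 0 0" --pt "0 0 0.01667 -0.0002 0.00707 0 0"

```text
t: 10.1
tcp_pos: [0.5694, -0.0127, 0.1243]
tcp_rot: [[-0.002, -1.0, 0.011], [-1.0, 0.002, 0.0], [-0.0, -0.011, -1.0]]
contact_force: [7.9, -0.1, -6.6]
finger_gap: 0.0002
```

```bash
python3 -c "
from go import *
arc()
save('side','s5.png',(195,120,315,240),5)"
```

```text
t 10.1 r 53.4 phi -86.4 xaz -90.1 z 0.1243 F [ 7.9 -0.1 -6.6] j [-0.72  0.56  0.92  1.94 -0.57  0.91 -1.08] tilt [-0.0002 -0.0107]
```

View pics/s5.png

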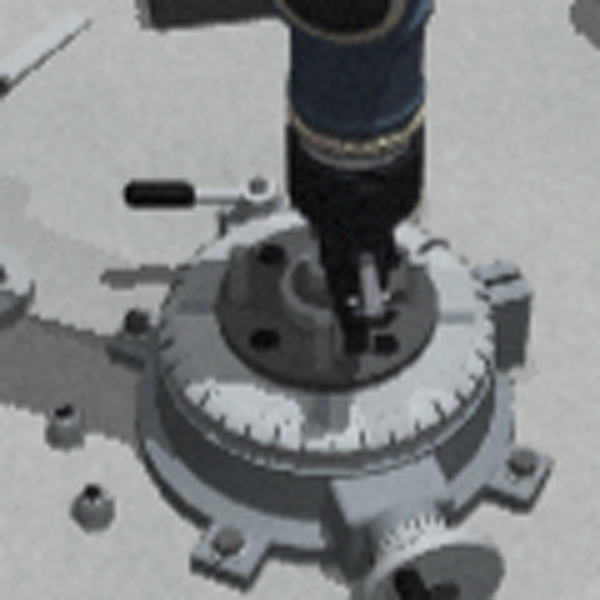

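The zero line is now at crop (435,243), about 22° short of the index line near crop (495,275). Slower from here.

Emit:
jog_arm --pt "0 0 0.00833 -0.0001 0.00353 0 0" --pt "0 0 0.00833 -0.0001 0.00353 0 0" --pt "0 0 0.00833 -0.0001 0.00353 0 0" --pt "0 0 0.00833 -0.0001 0.00353 0 0" --pt "0 0 0.00833 -0.0001 0.00353 0 0" --pt "0 0 0.00833 -0.0001 0.00353 0 0" --pt "0 0 0.00833 -0.0001 0.00353 0 0" --pt "0 0 0.00833 -0.0001 0.00353 0 0" --pt "0 0 0.00833 -0.0001 0.00353 0 0" --pt "0 0 0 0 0 0 0" --pt "0 0 0 0 0 0 0"

```text
t: 11.07
tcp_pos: [0.5555, -0.0118, 0.1242]
tcp_rot: [[-0.234, -0.972, 0.008], [-0.972, 0.234, -0.0], [-0.002, -0.007, -1.0]]
contact_force: [5.5, -0.6, -0.4]
finger_gap: 0.0002
```

```bash
python3 -c "
from go import *
arc()
save('side','s6.png',(240,130,320,210),8)
save('top','t6.png',(180,130,280,230),6)"
```

```text
t 11.07 r 53.3 phi -101.3 xaz -103.5 z 0.1242 F [ 5.5 -0.6 -0.4] j [-0.77  0.57  0.99  1.97 -0.61  0.92 -1.27] tilt [-0.0017 -0.0074]
```

View pics/s6.png

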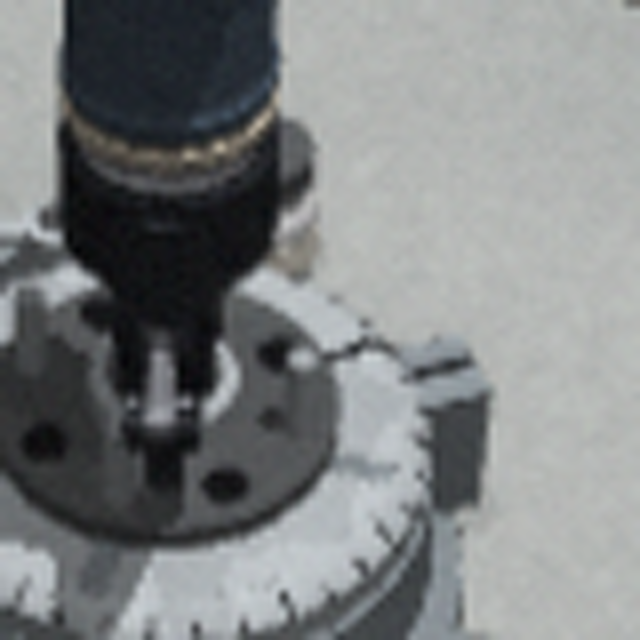

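View pics/t6.png

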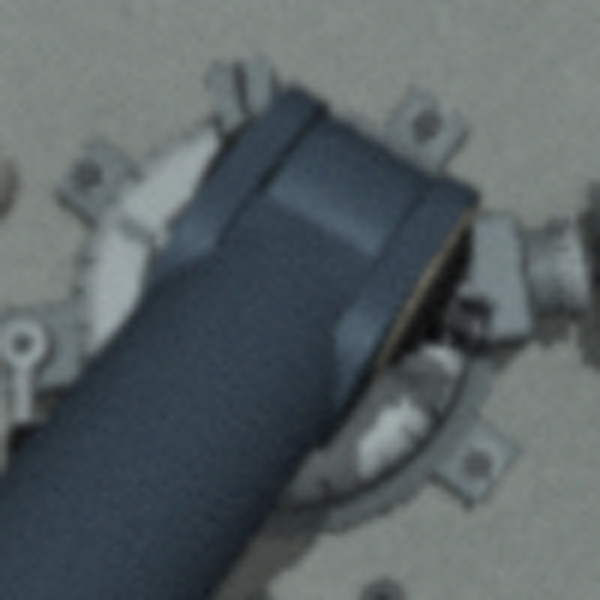

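```bash
python3 - <<'E'
from man import *
s=lambda x,y:cp(x,y,240,130,8)
C=np.array([.5653,.0398])
def ang(pts,z,C=C,cam='side'):
    for p in pts:
        b=back(cam,p,z)[0][:2]-C; print(z,p.round(1),'r',round(np.hypot(*b)*1e3,1),'ang',round(np.degrees(np.arctan2(b[1],b[0])),2))
ang([s(325,357),s(335,354),s(350,352),s(368,346)],.098)
ang([s(412,374),s(440,366),s(468,358)],.088)
# predicted crop pixels at index
u=np.array([np.cos(.148),np.sin(.148)])
for r,z in((.075,.098),(.085,.098),(.094,.098),(.104,.088),(.134,.088)): print(r,(proj('side',[*(C+r*u),z])[0]-[240,130]+.5)*8-.5)
E
```

```text
0.098 [280.2 174.2] r 74.1 ang 19.66
0.098 [281.4 173.8] r 78.3 ang 19.25
0.098 [283.3 173.6] r 84.1 ang 17.92
0.098 [285.6 172.8] r 92.0 ang 17.62
0.088 [291.1 176.3] r 105.8 ang 10.47
0.088 [294.6 175.3] r 117.9 ang 10.54
0.088 [298.1 174.3] r 130.1 ang 10.59
0.075 [343.77695709 380.58014145]
0.085 [367.68355365 374.69987099]
0.094 [389.13900658 369.42262456]
0.104 [411.35948581 381.3643805 ]
0.134 [481.91827298 363.93429415]
```

About 7–8° left. I'll push 5° more, then look again.

Emit:
jog_arm --pt "0 0 0.0056 -0.0001 0.00236 0 0" --pt "0 0 0.0056 -0.0001 0.00236 0 0" --pt "0 0 0.0056 -0.0001 0.00236 0 0" --pt "0 0 0.0056 -0.0001 0.00236 0 0" --pt "0 0 0.0056 -0.0001 0.00236 0 0" --pt "0 0 0 0 0 0 0" --pt "0 0 0 0 0 0 0"

```text
t: 11.75
tcp_pos: [0.5511, -0.0109, 0.1242]
tcp_rot: [[-0.318, -0.948, 0.008], [-0.948, 0.318, -0.001], [-0.002, -0.008, -1.0]]
contact_force: [5.5, -1.9, -3.0]
finger_gap: -0.0001
```

```bash
python3 -c "
from go import *
arc()
ims=[eyes.get_image('side').astype(float) for _ in range(4)]
im=np.mean(ims,0).astype(np.uint8)
np.save('im7.npy',im)
save('side','s7.png',(270,155,310,190),18,im)"
```

```text
t 11.75 r 53.5 phi -106.2 xaz -108.6 z 0.1242 F [ 5.5 -1.9 -3. ] j [-0.8   0.58  1.02  1.98 -0.62  0.92 -1.35] tilt [-0.0017 -0.0077]
```

View pics/s7.png

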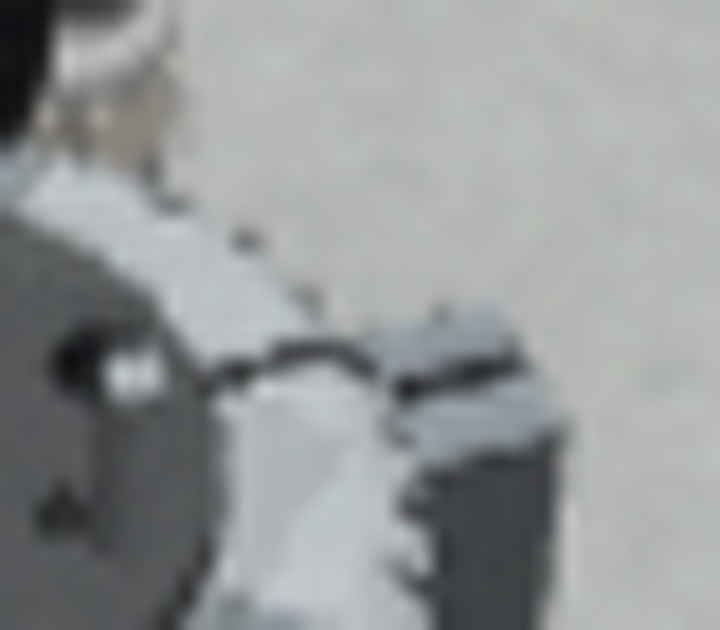

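```bash
cat >> man.py <<'E'
def ang(pts,z,C=(.5653,.0398),cam='side'):
    for p in pts:
        b=back(cam,p,z)[0][:2]-C; print(z,p.round(1),'r',round(np.hypot(*b)*1e3,1),'ang',round(np.degrees(np.arctan2(b[1],b[0])),2))
E
python3 - <<'E'
from man import *
s=lambda x,y:cp(x,y,270,155,18)
ang([s(215,382),s(240,370),s(280,354),s(300,349),s(320,348)],.098)
ang([s(380,374)],.088)
ang([s(402,388),s(460,376),s(515,362)],.088)
for a in (8.5,9.5,10.5,12.5):
  a=np.radians(a);u=np.array([np.cos(a),np.sin(a)])
  print(a,[tuple(((proj('side',[*(np.array([.5653,.0398])+r*u),z])[0]-[270,155]+.5)*18-.5).round(0)) for r,z in((.075,.098),(.085,.098),(.094,.098),(.104,.088),(.134,.088))])
E
```

```text
0.098 [281.5 175.8] r 74.3 ang 13.64
0.098 [282.9 175.1] r 79.6 ang 14.26
0.098 [285.1 174.2] r 87.7 ang 14.65
0.098 [286.2 173.9] r 91.4 ang 14.41
0.098 [287.3 173.9] r 94.7 ang 13.66
0.088 [290.6 175.3] r 106.4 ang 12.91
0.088 [291.9 176.1] r 108.6 ang 10.49
0.088 [295.1 175.4] r 119.3 ang 10.06
0.088 [298.1 174.6] r 129.8 ang 9.97
0.14835298641951802 [(np.float64(234.0), np.float64(407.0)), (np.float64(288.0), np.float64(394.0)), (np.float64(336.0), np.float64(382.0)), (np.float64(386.0), np.float64(409.0)), (np.float64(545.0), np.float64(369.0))]
0.16580627893946132 [(np.float64(231.0), np.float64(402.0)), (np.float64(285.0), np.float64(388.0)), (np.float64(333.0), np.float64(375.0)), (np.float64(382.0), np.float64(402.0)), (np.float64(540.0), np.float64(360.0))]
0.1832595714594046 [(np.float64(228.0), np.float64(397.0)), (np.float64(281.0), np.float64(382.0)), (np.float64(329.0), np.float64(369.0)), (np.float64(378.0), np.float64(395.0)), (np.float64(534.0), np.float64(351.0))]
0.2181661564992912 [(np.float64(222.0), np.float64(387.0)), (np.float64(274.0), np.float64(371.0)), (np.float64(321.0), np.float64(356.0)), (np.float64(369.0), np.float64(381.0)), (np.float64(523.0), np.float64(334.0))]
```

Emit:
jog_arm --pt "0 0 0.0035 0 0.00147 0 0" --pt "0 0 0.0035 0 0.00147 0 0" --pt "0 0 0.0035 0 0.00147 0 0" --pt "0 0 0 0 0 0 0" --pt "0 0 0 0 0 0 0"

```text
t: 12.37
tcp_pos: [0.5495, -0.0105, 0.1242]
tcp_rot: [[-0.35, -0.937, 0.008], [-0.937, 0.35, -0.001], [-0.002, -0.008, -1.0]]
contact_force: [6.1, -1.6, -3.2]
finger_gap: 0.0
```

```bash
python3 -c "
from go import *
arc()"
```

```text
t 12.37 r 53.6 phi -108.0 xaz -110.5 z 0.1242 F [ 6.1 -1.6 -3.2] j [-0.8   0.58  1.03  1.99 -0.63  0.92 -1.37] tilt [-0.0018 -0.008 ]
```

Emit:
jog_arm --pt "0 0 0 0 -0.015 0 0" --pt "0 0 0 0 -0.015 0 0" --pt "0 0 0 0 0 -0.09 0" --pt "0 0 0 0 0 -0.09 0" --pt "0 0 0 0 0 -0.09 0" --pt "0 0 0 -0.069 0.05 0 0" --pt "0 0 0 -0.069 0.05 0 0" --pt "0 0 0 -0.069 0.05 0 0" --pt "0 0 0 -0.069 0.05 0 0" --pt "0 0 0 -0.069 0.05 0 0" --pt "0 0 0 -0.069 0.05 0 0" --pt "0 0 0 -0.069 0.05 0 0"

```text
t: 13.37
tcp_pos: [0.493, 0.2177, 0.2308]
tcp_rot: [[-0.349, -0.937, -0.0], [-0.937, 0.349, 0.001], [-0.001, 0.001, -1.0]]
contact_force: [0.8, -0.7, -0.2]
finger_gap: -0.0002
```

Emit:
jog_arm --pt "0 0 0 -0.069 0.05 0 0" --pt "0 0 0 -0.069 0.05 0 0" --pt "0 0 0 -0.069 0.05 0 0" --pt "0 0 0 -0.069 0.05 0 0" --pt "0 0 0 -0.069 0.05 0 0" --pt "0 0 0 0 0 0 0"

```text
t: 13.87
tcp_pos: [0.4448, 0.389, 0.2295]
tcp_rot: [[-0.338, -0.941, -0.002], [-0.941, 0.338, 0.002], [-0.001, 0.002, -1.0]]
contact_force: [0.5, 1.0, -0.0]
finger_gap: 0.0002
```

```bash
python3 -c "
from go import *
arc()
for n,c in(('side',(195,130,315,230)),('top',(165,130,285,230))):
    im=np.mean([eyes.get_image(n).astype(float) for _ in range(6)],0).astype(np.uint8)
    np.save(n+'8.npy',im); save(n,n+'8.png',c,6,im)"
```

```text
t 13.87 r 369.0 phi 109.2 xaz -109.7 z 0.2295 F [ 0.5  1.  -0. ] j [-1.59  0.56  1.17  1.79 -0.56  1.18 -2.16] tilt [-0.0013  0.0022]
```

View pics/side8.png

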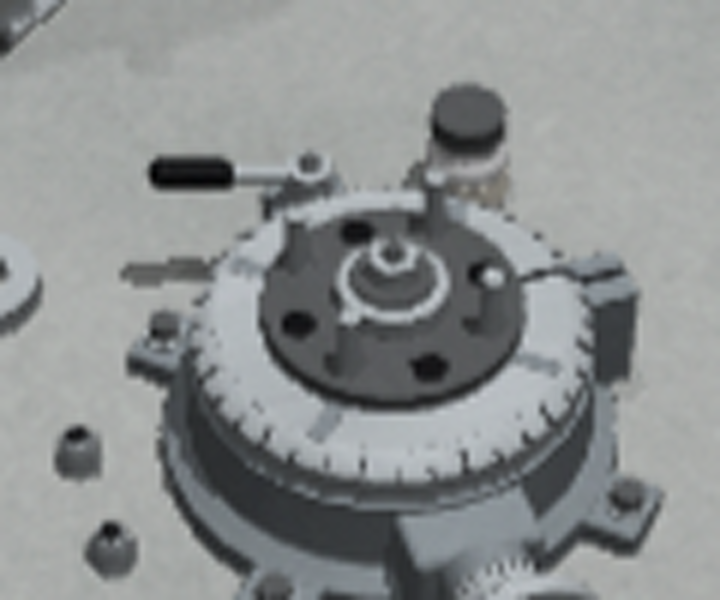

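View pics/top8.png

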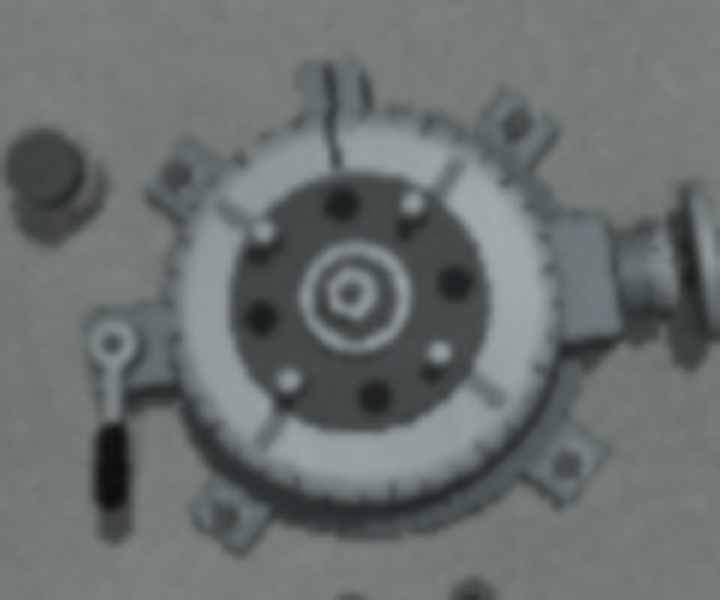

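Both pictures show the zero line almost at the index line. I'll zoom in to measure the offset.

```bash
python3 -c "
from h import *
save('side','s8z.png',(278,160,308,185),24,np.load('side8.npy'))
save('top','t8z.png',(205,135,235,160),24,np.load('top8.npy'))"
```

```text
(no output)
```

View pics/s8z.png

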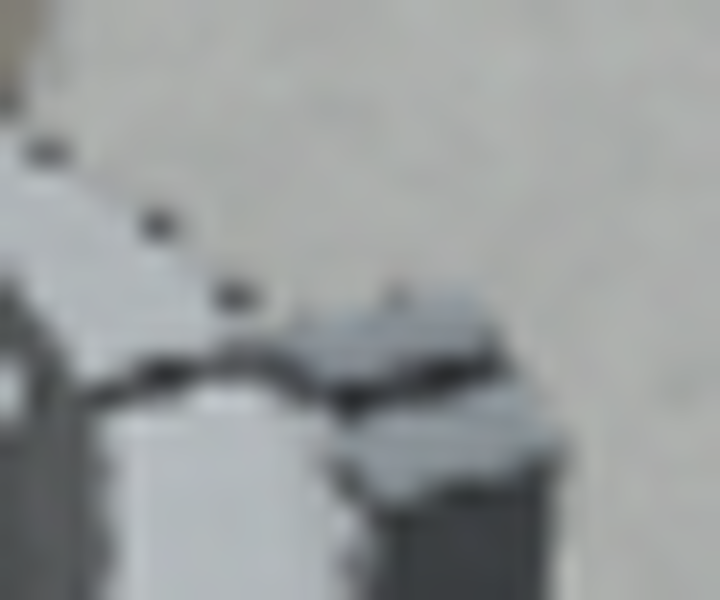

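View pics/t8z.png

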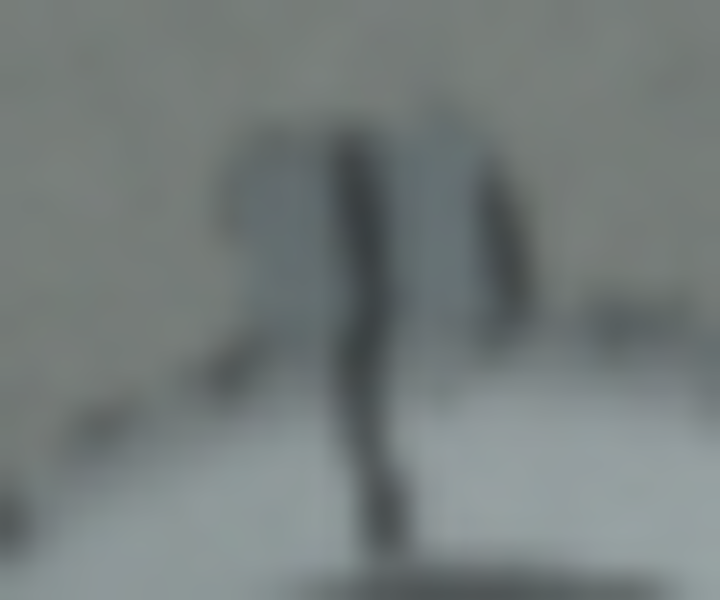

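```bash
cat > lines.py <<'E'
from man import *
def prof(im,fixed,lo,hi,axis):
    g=im.astype(float).mean(2); w=g[fixed,lo:hi] if axis=='row' else g[lo:hi,fixed]
    b=np.interp(np.arange(len(w)),[0,len(w)-1],[np.median(w[:2]),np.median(w[-2:])]); d=np.clip(b-w,0,None)
    k=np.argmax(d); a,z=max(k-2,0),min(k+3,len(d)); dd=d[a:z]
    return lo+a+(dd*np.arange(len(dd))).sum()/dd.sum(), d[k]
E
python3 - <<'E'
from lines import *
t=np.load('top8.npy'); s=np.load('side8.npy')
for r in range(140,159): print('row',r,[round(x,2) for x in prof(t,r,215,226,'row')], t[r,214:227].mean(1).astype(int))
for c in range(281,300): print('col',c, [round(x,2) for x in prof(s,c,170,181,'col')],s[169:182,c].mean(1).astype(int))
E
```

```text
row 140 [np.float64(219.15), np.float64(15.6)] [116 109 105 108 103  93  99 110 111 108 109 114 120]
row 141 [np.float64(219.21), np.float64(30.4)] [111 104 101 101  93  73  84 101 107 108 108 103 116]
row 142 [np.float64(219.3), np.float64(32.6)] [105 103 104 104  93  68  74  98 106 109 104  88 106]
row 143 [np.float64(219.41), np.float64(30.8)] [104 105 105 105  96  67  67  95 106 108 101  76  92]
row 144 [np.float64(219.55), np.float64(33.17)] [105 105 106 105  98  72  64  93 106 110 103  75  81]
row 145 [np.float64(219.63), np.float64(36.25)] [114 110 106 106 100  77  63  93 107 110 104  78  75]
row 146 [np.float64(219.8), np.float64(35.33)] [119 112 107 106 103  84  66  90 107 110 105  82  73]
row 147 [np.float64(219.97), np.float64(36.33)] [117 109 108 107 105  87  67  86 105 109 107  89  77]
row 148 [np.float64(219.82), np.float64(34.42)] [114 104 102 103 102  81  65  91 108 108 103  90  88]
row 149 [np.float64(219.56), np.float64(31.67)] [ 99  92  99 103 100  72  69 100 113 115 110 100 106]
row 150 [np.float64(219.55), np.float64(35.25)] [ 87  95 108 112 105  75  76 108 121 1
[... 2062 characters left out ...]
np.float64(175.8), np.float64(87.43)] [172 170 170 161 141 141 120  55 119 144 138 109  89]
col 294 [np.float64(175.4), np.float64(76.87)] [172 168 159 131 141 134  93  71 142 145 145 128  63]
col 295 [np.float64(175.12), np.float64(76.5)] [172 169 165 150 141 128  68  73 141 144 138 104  63]
col 296 [np.float64(175.05), np.float64(92.08)] [171 172 168 154 142 122  45  84 142 145 134  73  63]
col 297 [np.float64(174.75), np.float64(77.08)] [171 171 168 154 140 118  54 118 141 144 126  57  62]
col 298 [np.float64(174.54), np.float64(56.08)] [171 168 166 165 141 102  74 142 141 143 124  63  61]
col 299 [np.float64(180.0), np.float64(19.33)] [169 168 168 168 169 160 127 149 142 136 101  62  63]
```

```bash
python3 - <<'E'
from lines import *
t=lambda x,y:cp(x,y,165,130,6); s=lambda x,y:cp(x,y,195,130,6)
ti=np.load('top8.npy'); si=np.load('side8.npy')
T=[('top','nut',t(352,293),.148)]+[('top','stud',t(*q),.15) for q in((264,233),(412,204),(440,352),(289,380))]+[('top','boss',t(113,343),.087),('top','grip',t(112,467),.088)]
T+=[('top','iline',np.array([prof(ti,r,215,226,'row')[0],r]),.088) for r in range(142,147)]
T+=[('top','zline',np.array([prof(ti,r,215,226,'row')[0],r]),.098) for r in range(155,158)]
S=[('side','nut',s(396,250),.148)]+[('side','stud',s(*q),.15) for q in((435,180),(493,277),(350,317),(294,224))]+[('side','boss',s(312,163),.087),('side','grip',s(191,173),.088)]
S+=[('side','iline',np.array([c,prof(si,c,170,181,'col')[0]]),.088) for c in range(294,298)]
S+=[('side','zline',np.array([c,prof(si,c,170,181,'col')[0]]),.098) for c in range(283,287)]
for X in (T,S,T+S):
    v,r=fitman(X,(.565,.044,.14,.03,.1)); print(v.round(4),'face deg',np.degrees(v[3]).round(2))
    for m,e in zip(X,r): print(m[0],m[1],e.round(2),end='; ')
    print()
    Y=[m for m in X if m[1]!='stud']; v,r=fitman(Y,(.565,.044,.14,.03,.1)); print('no studs',v.round(4),np.degrees(v[3]).round(2))
E
```

```text
[0.5658 0.0408 0.1551 0.0275 0.1353] face deg 1.58
top nut [-0.08 -0.16]; top stud [-0.09 -0.32]; top stud [ 0.13 -0.07]; top stud [-0.08  0.1 ]; top stud [0.04 0.02]; top boss [-0.17  0.22]; top grip [0.   0.26]; top iline [0.05 0.  ]; top iline [0.08 0.  ]; top iline [0.09 0.  ]; top iline [0.15 0.  ]; top iline [0.13 0.  ]; top zline [-0.15  0.  ]; top zline [-0.09  0.  ]; top zline [-0.02  0.  ]; 
no studs [0.5661 0.0409 0.1554 0.0227 0.1337] 1.3
[0.5663 0.0408 0.1619 0.0444 0.1784] face deg 2.54
side nut [-0.28 -0.25]; side stud [-0.1  -0.54]; side stud [ 0.34 -0.18]; side stud [0.42 0.12]; side stud [ 0.26 -1.34]; side boss [-0.73 -0.24]; side grip [-0.6  0.1]; side iline [0.47 0.  ]; side iline [0.49 0.  ]; side iline [0.31 0.  ]; side iline [0.35 0.  ]; side zline [0.19 0.  ]; side zline [0.13 0.  ]; side zline [-0.08  0.  ]; side zline [-0.01  0.  ]; 
no studs [0.5684 0.0414 0.1682 0.0396 0.1792] 2.27Traceback (most recent call last):
  File "<stdin>", line 11, in <module>
  File "man.py", line 21, in fitman
    s=least_squares(res,v0,loss='soft_l1'); return s.x,res(s.x).res
[... 520 characters left out ...]
un_wrapped(xp_copy(self.x))
             ~~~~~~~~~~~~~~~~^^^^^^^^^^^^^^^^^
    return np.atleast_1d(self.fun(x))
                         ~~~~~~~~^^^
    return self.f(x, *self.args, **self.kwargs)
           ~~~~~~^^^^^^^^^^^^^^^^^^^^^^^^^^^^^^
  File "man.py", line 19, in res
    else: o.append(proj(c,pt(v,k,z))[0]-p)
                   ~~~~^^^^^^^^^^^^^
  File "h.py", line 6, in proj
    K,k,R,t=cam(n); p=np.atleast_2d(P)@R.T+t; s=p[:,:2]/p[:,2:]; s=s*(1+k*(s**2).sum(1,keepdims=True))
            ~~~^^^
  File "h.py", line 4, in cam
    c=eyes.camera_info(n); R=cv2.Rodrigues(c["rvec"])[0]; return c["mtx"],c["k1"],R,np.array(c["tvec"])
ValueError: time passes only in moves, steps and waits
```

```bash
python3 - <<'E'
from bench import eyes
import pickle
try:
    pickle.dump({n:{k:eyes.camera_info(n)[k] for k in('mtx','k1','rvec','tvec')} for n in('top','side')},open('cam.pkl','wb'))
except Exception as e: print(e)
s=open('h.py').read().replace('c=eyes.camera_info(n);','c=CI[n];').replace('def cam(n)','import pickle,os\nCI=pickle.load(open("cam.pkl","rb")) if os.path.exists("cam.pkl") else None\ndef cam(n)')
open('h.py','w').write(s)
from go import *
to(.5607,-.0147,.2295,-110.5)
E
```

```text
t 14.47 tcp [0.4482 0.3797 0.2303] xaz -110.5 F [-0.2 -0.6  0.7] j7 -2.16 gap 0.0001
shift fs [ 0.825  -0.6087  0.0017] rz fs -0.0 tilt [-0.0003  0.0003]
```

Emit:
jog_arm --pt "0 0 0 0.0688 -0.0507 0 0" --pt "0 0 0 0.0688 -0.0507 0 0" --pt "0 0 0 0.0688 -0.0507 0 0" --pt "0 0 0 0.0688 -0.0507 0 0" --pt "0 0 0 0.0688 -0.0507 0 0" --pt "0 0 0 0.0688 -0.0507 0 0" --pt "0 0 0 0.0688 -0.0507 0 0" --pt "0 0 0 0.0688 -0.0507 0 0" --pt "0 0 0 0.0688 -0.0507 0 0" --pt "0 0 0 0.0688 -0.0507 0 0" --pt "0 0 0 0.0688 -0.0507 0 0" --pt "0 0 0 0.0688 -0.0507 0 0"

```text
t: 15.47
tcp_pos: [0.5608, -0.016, 0.2303]
tcp_rot: [[-0.35, -0.937, 0.0], [-0.937, 0.35, 0.001], [-0.001, 0.0, -1.0]]
contact_force: [0.6, 0.8, 0.2]
finger_gap: -0.0003
```

Emit:
jog_arm --pt "0 0 0 0 0 0 0"

```text
t: 15.55
tcp_pos: [0.5611, -0.0234, 0.2316]
tcp_rot: [[-0.361, -0.933, 0.003], [-0.933, 0.361, -0.004], [0.003, -0.004, -1.0]]
contact_force: [0.3, -0.4, 0.5]
finger_gap: -0.0003
```

```bash
python3 - <<'E'
from go import *
arc(); to(.5607,-.0147,.1245,-110.5)
E
```

```text
t 15.55 r 64.1 phi -94.4 xaz -111.1 z 0.2316 F [ 0.3 -0.4  0.5] j [-0.86  0.47  1.13  1.85 -0.47  1.12 -1.5 ] tilt [ 0.0026 -0.0044]
t 15.55 tcp [ 0.5611 -0.0234  0.2316] xaz -111.1 F [ 0.3 -0.4  0.5] j7 -1.5 gap -0.0003
shift fs [-0.0208  0.0099  0.2675] rz fs -0.0036 tilt [ 0.0026 -0.0044]
```

Emit:
jog_arm --pt "0 0 0 0 0 0 0" --pt "0 0 0 0 0 0 0" --pt "0 0 0 0 0 0.08 0" --pt "0 0 0 0 0 0.08 0" --pt "0 0 0 0 0 0.08 0" --pt "0 0 0 0 0 0.025 0" --pt "0 0 0 0 0 0 0" --pt "0 0 0 0 0 0 0"

```text
t: 16.22
tcp_pos: [0.5611, -0.0136, 0.1248]
tcp_rot: [[-0.348, -0.937, 0.0], [-0.937, 0.348, -0.0], [0.0, -0.0, -1.0]]
contact_force: [0.4, 0.5, 0.8]
finger_gap: 0.0001
```

```bash
python3 - <<'E'
from go import *
arc(); to(.5607,-.0147,.1245,-110.5)
# target: phi -109.6 r 53.6
a=np.radians(-109.5); to(*(C+.0536*np.array([np.cos(a),np.sin(a)])),.1245,-112)
E
```

```text
t 16.22 r 54.3 phi -95.2 xaz -110.4 z 0.1248 F [0.4 0.5 0.8] j [-0.76  0.59  0.99  1.95 -0.61  0.94 -1.39] tilt [ 0.0001 -0.0004]
t 16.22 tcp [ 0.5611 -0.0136  0.1248] xaz -110.4 F [0.4 0.5 0.8] j7 -1.39 gap 0.0001
shift fs [ 0.003  -0.      0.0007] rz fs 0.0007 tilt [ 0.0001 -0.0004]
t 16.22 tcp [ 0.5611 -0.0136  0.1248] xaz -110.4 F [0.4 0.5 0.8] j7 -1.39 gap 0.0001
shift fs [0.003  0.0336 0.0007] rz fs 0.0091 tilt [ 0.0001 -0.0004]
```

Emit:
jog_arm --pt "0 0 0.0045 0.0015 0.005 0 0" --pt "0 0 0.0045 0.0015 0.005 0 0" --pt "0 0 0 0 0.005 0 0" --pt "0 0 0 0 0.005 0 0" --pt "0 0 0 0 0.005 0 0" --pt "0 0 0 0 0.004 0 0" --pt "0 0 0 0 0.002 0 0" --pt "0 0 0 0 0.002 0 0" --pt "0 0 0 0 0.002 0 0" --pt "0 0 0 0 0 0 0" --pt "0 0 0 0 0 0 0"

```text
t: 17.13
tcp_pos: [0.5491, -0.011, 0.1246]
tcp_rot: [[-0.376, -0.927, 0.004], [-0.927, 0.376, -0.002], [0.0, -0.005, -1.0]]
contact_force: [5.1, -1.8, -2.6]
finger_gap: -0.0
```

```bash
python3 - <<'E'
from go import *
arc()
a=np.radians(-109.5); to(*(C+.0536*np.array([np.cos(a),np.sin(a)])),.1245,-112)
E
```

```text
t 17.13 r 54.2 phi -108.2 xaz -112.1 z 0.1246 F [ 5.1 -1.8 -2.6] j [-0.79  0.57  1.01  1.98 -0.61  0.92 -1.42] tilt [ 0.0001 -0.0047]
t 17.13 tcp [ 0.5491 -0.011   0.1246] xaz -112.1 F [ 5.1 -1.8 -2.6] j7 -1.42 gap -0.0
shift fs [-0.0013  0.0032  0.0003] rz fs -0.0005 tilt [ 0.0001 -0.0047]
```

Emit:
jog_arm --pt "0 0 0 0 0.0012 0 0" --pt "0 0 0 0 0.0012 0 0" --pt "0 0 0 0 0.0012 0 0" --pt "0 0 0 0 0 0 0" --pt "0 0 0 0 0 0 0"

```text
t: 17.55
tcp_pos: [0.5481, -0.0104, 0.1246]
tcp_rot: [[-0.376, -0.927, 0.005], [-0.927, 0.376, -0.002], [-0.0, -0.005, -1.0]]
contact_force: [6.2, -1.7, -3.8]
finger_gap: 0.0001
```

```bash
python3 - <<'E'
from go import *
arc()
a=np.radians(-109.5); to(*(C+.0536*np.array([np.cos(a),np.sin(a)])),.1245,-112)
im=np.mean([eyes.get_image('side').astype(float) for _ in range(4)],0).astype(np.uint8)
np.save('side9.npy',im); save('side','s9.png',(278,160,308,185),24,im)
E
```

```text
t 17.55 r 54.0 phi -109.4 xaz -112.1 z 0.1246 F [ 6.2 -1.7 -3.8] j [-0.79  0.57  1.01  1.99 -0.61  0.92 -1.42] tilt [-0.     -0.0052]
t 17.55 tcp [ 0.5481 -0.0104  0.1246] xaz -112.1 F [ 6.2 -1.7 -3.8] j7 -1.42 gap 0.0001
shift fs [-0.0009  0.0002  0.0003] rz fs -0.0005 tilt [-0.     -0.0052]
```

View pics/s9.png

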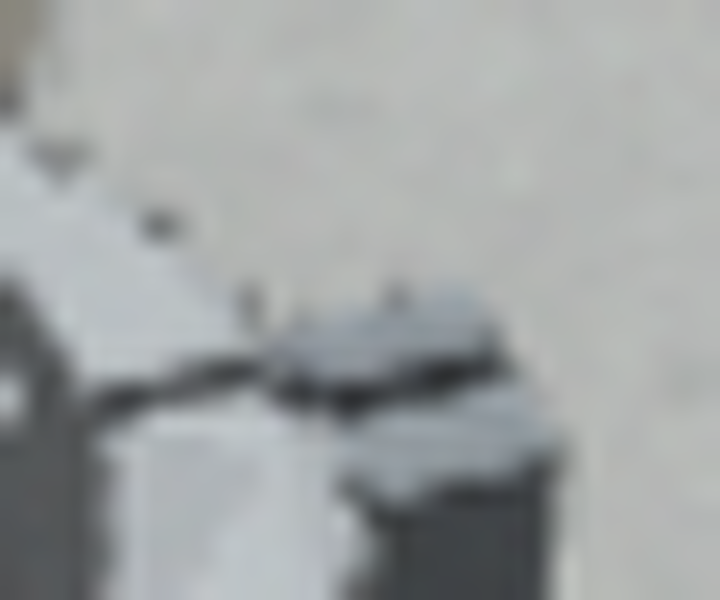

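```bash
python3 - <<'E'
from lines import *
for f in('side8.npy','side9.npy'):
    si=np.load(f); 
    for C in ((.5663,.0408),(.5675,.0425),(.5658,.0385)):
        A=[[],[]]
        for j,(cols,z) in enumerate(((range(283,287),.098),(range(293,298),.088))):
            for c in cols:
                b=back('side',[c,prof(si,c,170,181,'col')[0]],z)[0][:2]-C; A[j].append(np.degrees(np.arctan2(b[1],b[0])))
        print(f,C,np.round(A[0],1),np.round(A[1],1),'diff',np.mean(A[0])-np.mean(A[1]))
E
```

```text
side8.npy (0.5663, 0.0408) [12.4 12.2 11.6 11.8] [10.  10.3 10.3  9.9 10. ] diff 1.9388823732652956
side8.npy (0.5675, 0.0425) [11.4 11.2 10.6 10.9] [9.2 9.5 9.6 9.2 9.3] diff 1.6620564034119454
side8.npy (0.5658, 0.0385) [14.  13.7 13.1 13.2] [11.1 11.3 11.3 10.9 11. ] diff 2.358017668957231
side9.npy (0.5663, 0.0408) [10.2 10.4 10.4 10.3] [10.  10.2 10.3  9.8 10. ] diff 0.25013469596848203
side9.npy (0.5675, 0.0425) [9.  9.4 9.4 9.3] [9.2 9.5 9.6 9.1 9.3] diff -0.0718257799724693
side9.npy (0.5658, 0.0385) [11.8 12.  11.9 11.7] [11.1 11.3 11.4 10.8 11. ] diff 0.7091711304241883
```

Side view puts it at about 0.25°, within its error. I'll back off, clear the view and check with the top camera.

Emit:
jog_arm --pt "0 0 0 0 -0.015 0 0" --pt "0 0 0 0 -0.015 0 0" --pt "0 0 0 0 0 -0.09 0" --pt "0 0 0 0 0 -0.09 0" --pt "0 0 0 0 0 -0.09 0" --pt "0 0 0 -0.07 0.0574 0 0" --pt "0 0 0 -0.07 0.0574 0 0" --pt "0 0 0 -0.07 0.0574 0 0" --pt "0 0 0 -0.07 0.0574 0 0" --pt "0 0 0 -0.07 0.0574 0 0" --pt "0 0 0 -0.07 0.0574 0 0" --pt "0 0 0 -0.07 0.0574 0 0"

```text
t: 18.75
tcp_pos: [0.4807, 0.2292, 0.2323]
tcp_rot: [[-0.376, -0.927, -0.001], [-0.927, 0.376, 0.0], [0.0, 0.001, -1.0]]
contact_force: [0.8, -0.4, -0.3]
finger_gap: -0.0002
```

Emit:
jog_arm --pt "0 0 0 -0.07 0.0574 0 0" --pt "0 0 0 -0.07 0.0574 0 0" --pt "0 0 0 -0.07 0.0574 0 0" --pt "0 0 0 -0.07 0.0574 0 0" --pt "0 0 0 -0.07 0.0574 0 0" --pt "0 0 -0.039 0 0 0 0" --pt "0 0 -0.039 0 0 0 0" --pt "0 0 -0.039 0 0 0 0" --pt "0 0 -0.039 0 0 0 0" --pt "0 0 -0.039 0 0 0 0" --pt "0 0 -0.039 0 0 0 0" --pt "0 0 -0.039 0 0 0 0"

```text
t: 19.75
tcp_pos: [0.4278, 0.4002, 0.232]
tcp_rot: [[0.46, -0.888, -0.001], [-0.888, -0.46, -0.001], [0.0, 0.002, -1.0]]
contact_force: [-0.2, -0.8, 0.3]
finger_gap: 0.0001
```

Emit:
jog_arm --pt "0 0 -0.039 0 0 0 0" --pt "0 0 -0.039 0 0 0 0" --pt "0 0 -0.039 0 0 0 0" --pt "0 0 -0.039 0 0 0 0" --pt "0 0 -0.039 0 0 0 0" --pt "0 0 -0.039 0 0 0 0" --pt "0 0 -0.039 0 0 0 0" --pt "0 0 -0.039 0 0 0 0" --pt "0 0 -0.039 0 0 0 0"

```text
t: 20.5
tcp_pos: [0.4279, 0.4001, 0.232]
tcp_rot: [[1.0, 0.01, -0.001], [0.01, -1.0, -0.001], [-0.001, 0.001, -1.0]]
contact_force: [0.3, -0.4, -0.3]
finger_gap: -0.0001
```

```bash
python3 - <<'E'
from lines import *
from go import arc
arc()
D={}
for n in('side','top'):
    D[n]=np.mean([eyes.get_image(n).astype(float) for _ in range(6)],0).astype(np.uint8); np.save(n+'10.npy',D[n])
save('top','t10.png',(165,130,285,230),6,D['top']);save('top','t10z.png',(205,135,235,160),24,D['top']);save('side','s10.png',(195,130,315,230),6,D['side'])
for r in range(141,159): print(r,round(prof(D['top'],r,215,226,'row')[0],2),end=' ')
E
```

```text
t 20.5 r 385.2 phi 111.0 xaz 0.6 z 0.232 F [ 0.3 -0.4 -0.3] j [-1.32  0.37  0.65  1.78 -0.25  1.08 -0.57] tilt [-0.0012  0.0012]
141 219.24 142 219.29 143 219.45 144 219.52 145 219.6 146 219.78 147 220.03 148 220.05 149 220.22 150 220.39 151 220.55 152 220.66 153 220.61 154 220.62 155 220.65 156 220.82 157 221.23 158 221.6
```

View pics/t10.png

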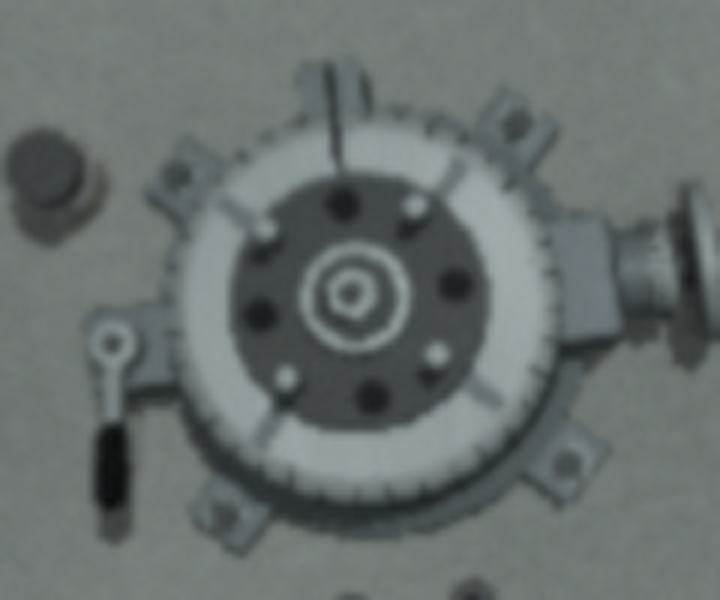

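View pics/t10z.png

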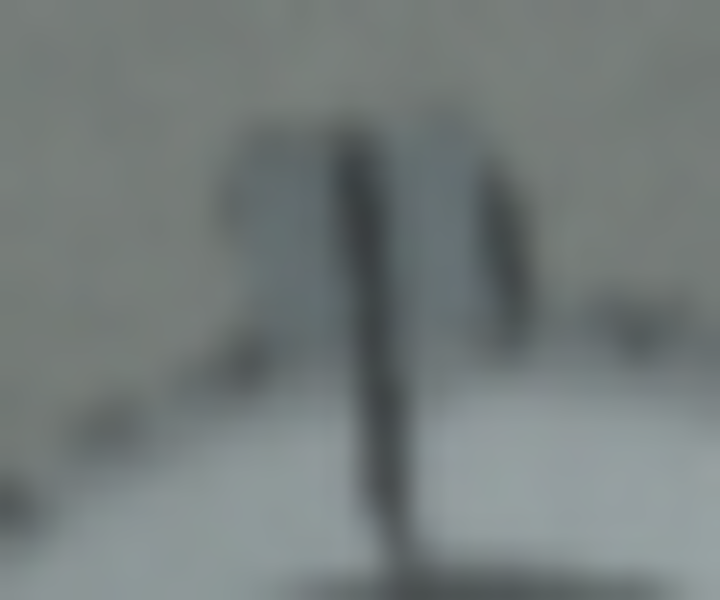

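View pics/s10.png

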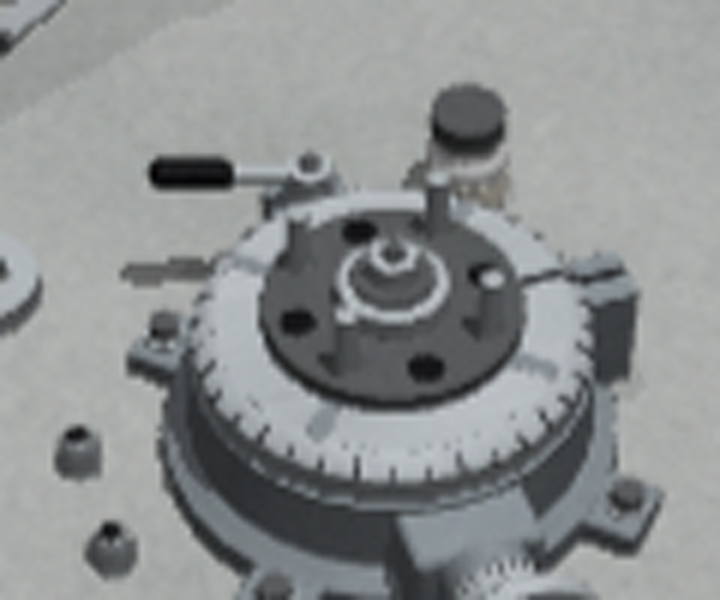

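The top view confirms alignment. The index line extrapolated to row 149.5 is column 220.32 and the zero line measures 220.3, so the face is at about 0 ± 0.3°. Next is the lever: the finger goes into the gap between grip and casting.

Emit:
jog_arm --pt "0 0 0 0.0142 0.081 0.0156 0" --pt "0 0 0 0.0142 0.081 0.0156 0" --pt "0 0 0 0.0142 0.081 0.0156 0" --pt "0 0 0 0.0142 0.081 0.0156 0" --pt "0 0 0 0.0142 0.081 0.0156 0" --pt "0 0 0 0.0142 0.081 0.0156 0" --pt "0 0 0 0.0142 0.081 0.0156 0" --pt "0 0 0 0.0142 0.081 0.0156 0" --pt "0 0 0 0 0 0 0" --pt "0 0 0 0 0 0 0"

```text
t: 21.93
tcp_pos: [0.4747, 0.1395, 0.1823]
tcp_rot: [[1.0, -0.001, -0.0], [-0.001, -1.0, -0.0], [-0.0, 0.0, -1.0]]
contact_force: [-0.3, 0.6, 0.2]
finger_gap: 0.0001
```

```bash
python3 - <<'E'
from go import *
to(.476,.140,.078,0.6)
save('side','s11.png',(170,110,310,220),5)
E
```

```text
t 21.93 tcp [0.4747 0.1395 0.1823] xaz -0.0 F [-0.3  0.6  0.2] j7 -0.12 gap 0.0001
shift fs [ 0.0034 -0.0012  0.2608] rz fs -0.0036 tilt [-0.0002  0.    ]
```

View pics/s11.png

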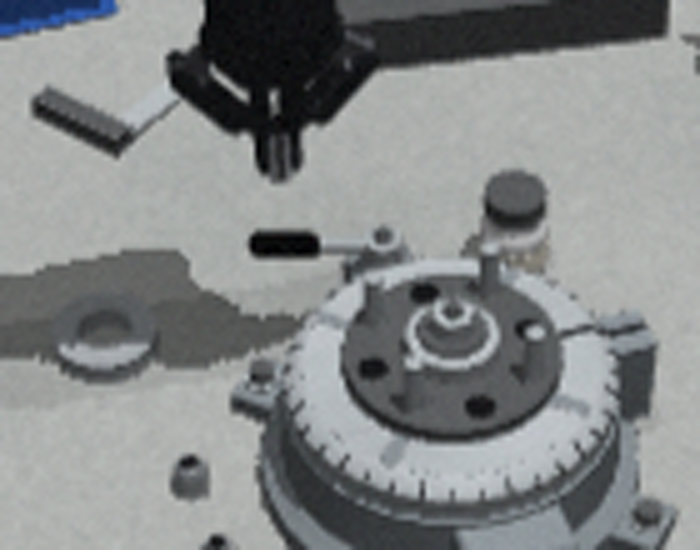

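Emit:
jog_arm --pt "0 0 0 0.003 -0.001 0.06 0" --pt "0 0 0 0 0 0.06 0" --pt "0 0 0 0 0 0.06 0" --pt "0 0 0 0 0 0.05 0" --pt "0 0 0 0 0 0.03 0" --pt "0 0 0 0 0 0 0" --pt "0 0 0 0 0 0 0"

```text
t: 22.57
tcp_pos: [0.4758, 0.1429, 0.0783]
tcp_rot: [[1.0, 0.006, -0.0], [0.006, -1.0, -0.0], [-0.0, 0.0, -1.0]]
contact_force: [-0.5, 0.4, 0.2]
finger_gap: -0.0
```

```bash
cat > lev.py <<'E'
from go import *
pv=np.array([.5458,.1740])
def lev():
    s=sensors.observe(); R=s['tcp_rot']; p=s['tcp_pos']; d=p[:2]-pv
    xa=np.degrees(np.arctan2(R[1,0],R[0,0])); r=np.hypot(*d); a=np.degrees(np.arctan2(d[1],d[0]))
    # lever axis is 20mm ahead (clockwise) of the finger centre
    L=180+8.6-(a-np.degrees(np.arcsin(.020/r)))
    print('t',round(s['t'],2),'tcp',p.round(4),'xaz',round(xa,1),'r',round(r*1e3,1),'a',round(a%360,1),'lever est rad',round(np.radians(L%360),3),'F',s['contact_force'].round(1),'j',s['joints'].round(2),'tilt',R[2,:2].round(3))
E
python3 - <<'E'
from lev import *
lev()
save('side','s12.png',(190,110,310,200),6)
E
```

```text
t 22.57 tcp [0.4758 0.1429 0.0783] xaz 0.3 r 76.6 a 204.0 lever est rad 6.279 F [-0.5  0.4  0.2] j [-0.88  0.44  0.63  2.12 -0.41  0.7   0.03] tilt [-0.  0.]
```

View pics/s12.png

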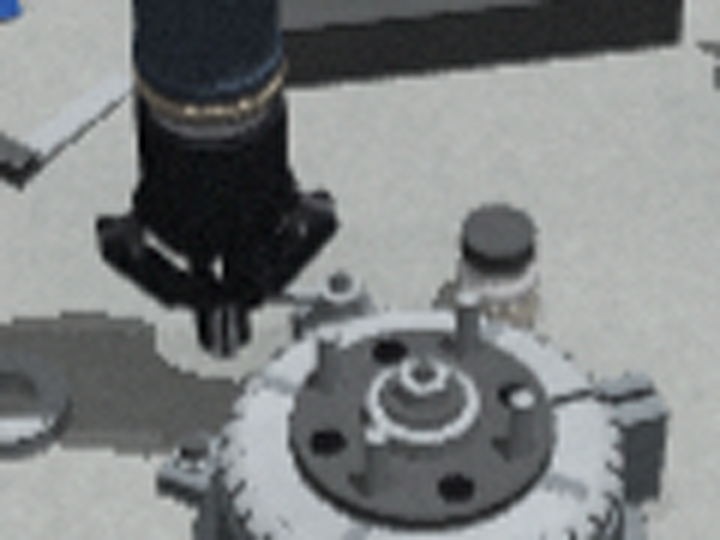

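Finger is between grip and casting. I'll close the 11 mm gap first, then swing about the pivot.

Emit:
jog_arm --pt "0 0 0 0 -0.014 0 0" --pt "0 0 0 0 -0.0135 0 0" --pt "0 0 0.0222 -0.0031 -0.0123 0 0" --pt "0 0 0.0222 -0.0031 -0.0123 0 0" --pt "0 0 0.0222 -0.0031 -0.0123 0 0" --pt "0 0 0.0222 -0.0031 -0.0123 0 0" --pt "0 0 0.0222 -0.0031 -0.0123 0 0" --pt "0 0 0.0222 -0.0031 -0.0123 0 0" --pt "0 0 0.0222 -0.0031 -0.0123 0 0" --pt "0 0 0.0222 -0.0031 -0.0123 0 0"

```text
t: 23.45
tcp_pos: [0.4754, 0.1935, 0.0792]
tcp_rot: [[0.849, -0.528, 0.0], [-0.528, -0.849, 0.0], [-0.0, -0.001, -1.0]]
contact_force: [-0.8, -1.6, 1.7]
finger_gap: 0.0002
```

```bash
python3 - <<'E'
from lev import *
lev()
save('side','s13.png',(190,110,310,200),6)
E
```

```text
t 23.45 tcp [0.4754 0.1935 0.0792] xaz -31.9 r 73.1 a 164.5 lever est rad 0.698 F [-0.8 -1.6  1.7] j [-1.07  0.51  0.78  2.09 -0.53  0.75 -0.51] tilt [-0.    -0.001]
```

View pics/s13.png

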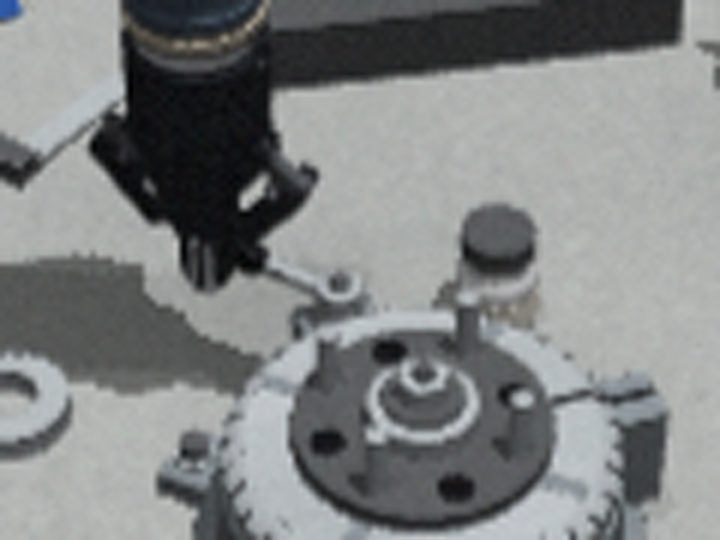

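Emit:
jog_arm --pt "0 0 0.0222 -0.0031 -0.0123 0 0" --pt "0 0 0.0222 -0.0031 -0.0123 0 0" --pt "0 0 0.0222 -0.0031 -0.0123 0 0" --pt "0 0 0.0222 -0.0031 -0.0123 0 0" --pt "0 0 0.0222 -0.0031 -0.0123 0 0" --pt "0 0 0.0222 -0.0031 -0.0123 0 0" --pt "0 0 0.0111 -0.0016 -0.0062 0 0" --pt "0 0 0.0111 -0.0016 -0.0062 0 0" --pt "0 0 0 0 0 0 0"

```text
t: 24.25
tcp_pos: [0.4926, 0.2246, 0.0786]
tcp_rot: [[0.506, -0.862, -0.0], [-0.862, -0.506, 0.001], [-0.001, -0.0, -1.0]]
contact_force: [-0.7, 0.1, -0.2]
finger_gap: -0.0002
```

```bash
python3 - <<'E'
from lev import *
lev()
E
```

```text
t 24.25 tcp [0.4926 0.2246 0.0786] xaz -59.6 r 73.4 a 136.4 lever est rad 1.187 F [-0.7  0.1 -0.2] j [-1.16  0.6   0.9   2.03 -0.65  0.82 -0.93] tilt [-0.001 -0.   ]
```

Emit:
jog_arm --pt "0 0 0.0056 -0.0008 -0.0031 0 0" --pt "0 0 0.0056 -0.0008 -0.0031 0 0" --pt "0 0 0.0056 -0.0008 -0.0031 0 0" --pt "0 0 0.0056 -0.0008 -0.0031 0 0" --pt "0 0 0.0056 -0.0008 -0.0031 0 0" --pt "0 0 0.0056 -0.0008 -0.0031 0 0" --pt "0 0 0.0056 -0.0008 -0.0031 0 0" --pt "0 0 0 0 0 0 0"

```text
t: 24.92
tcp_pos: [0.4985, 0.2295, 0.078]
tcp_rot: [[0.394, -0.919, -0.003], [-0.919, -0.394, -0.0], [-0.001, 0.003, -1.0]]
contact_force: [-4.4, -1.8, 2.5]
finger_gap: -0.0002
```

```bash
python3 - <<'E'
from lev import *
lev()
save('side','s14.png',(190,110,310,200),6)
E
```

```text
t 24.92 tcp [0.4985 0.2295 0.078 ] xaz -66.8 r 73.0 a 130.4 lever est rad 1.293 F [-4.4 -1.8  2.5] j [-1.18  0.63  0.93  2.01 -0.68  0.85 -1.03] tilt [-0.001  0.003]
```

View pics/s14.png

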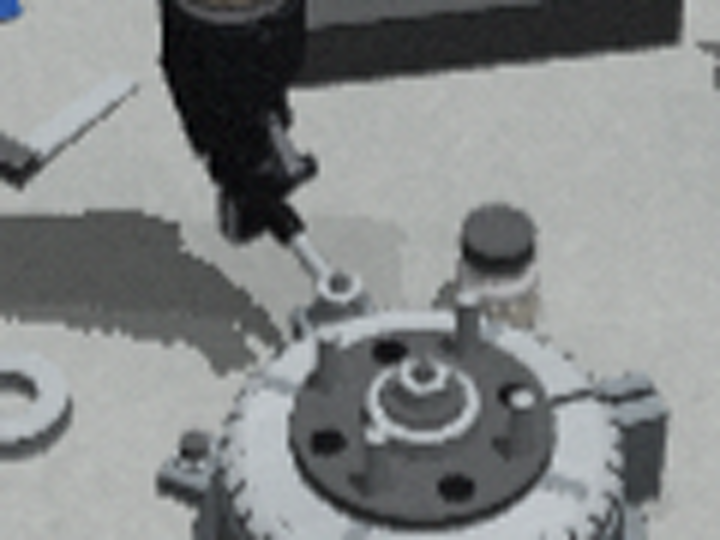

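Emit:
jog_arm --pt "0 0 0 0 -0.003 0 0" --pt "0 0 0 0 -0.003 0 0" --pt "0 0 0 0 0 0 0" --pt "0 0 0 0 0 0 0"

```text
t: 25.3
tcp_pos: [0.4986, 0.2296, 0.0778]
tcp_rot: [[0.394, -0.919, -0.008], [-0.919, -0.394, -0.001], [-0.002, 0.007, -1.0]]
contact_force: [-9.7, -2.6, 6.9]
finger_gap: -0.0002
```

```bash
python3 - <<'E'
from lev import *
lev()
E
```

```text
t 25.3 tcp [0.4986 0.2296 0.0778] xaz -66.8 r 72.9 a 130.3 lever est rad 1.295 F [-9.7 -2.6  6.9] j [-1.17  0.63  0.92  2.01 -0.67  0.85 -1.03] tilt [-0.002  0.007]
```

The lever is on its stop: the force rose from 4.8 to 10 N and it didn't move. Now I'll back off, lift and check.

Emit:
jog_arm --pt "0 0 0 0 0.02 0 0" --pt "0 0 0 0 0.025 0 0" --pt "0 0 0 0 0 -0.06 0" --pt "0 0 0 0 0 -0.09 0" --pt "0 0 0 0 0 -0.09 0" --pt "0 0 0 0 0 -0.09 0" --pt "0 0 0 -0.08 0.02 0 0" --pt "0 0 0 -0.08 0.02 0 0" --pt "0 0 0 -0.08 0.02 0 0" --pt "0 0 0 -0.08 0.02 0 0" --pt "0 0 0 -0.08 0.02 0 0" --pt "0 0 0 0 0 0 0"

```text
t: 26.3
tcp_pos: [0.381, 0.3611, 0.2096]
tcp_rot: [[0.404, -0.915, -0.001], [-0.915, -0.404, 0.002], [-0.002, -0.0, -1.0]]
contact_force: [-0.1, 0.8, -0.4]
finger_gap: 0.0004
```

```bash
python3 - <<'E'
from lines import *
from go import arc
arc()
D={}
for n in('side','top'):
    D[n]=np.mean([eyes.get_image(n).astype(float) for _ in range(6)],0).astype(np.uint8); np.save(n+'15.npy',D[n])
save('top','t15.png',(165,130,285,230),6,D['top']);save('side','s15.png',(190,110,310,200),6,D['side'])
for r in range(141,159): print(r,round(prof(D['top'],r,215,226,'row')[0],2),end=' ')
E
```

```text
t 26.3 r 370.2 phi 120.0 xaz -66.2 z 0.2096 F [-0.1  0.8 -0.4] j [-1.72  0.43  1.17  1.96 -0.46  1.05 -1.5 ] tilt [-0.0024 -0.0002]
141 219.19 142 219.36 143 219.47 144 219.58 145 219.63 146 219.81 147 219.97 148 220.04 149 220.22 150 220.39 151 220.55 152 220.66 153 220.58 154 220.62 155 220.66 156 220.82 157 221.22 158 221.57
```

View pics/t15.png

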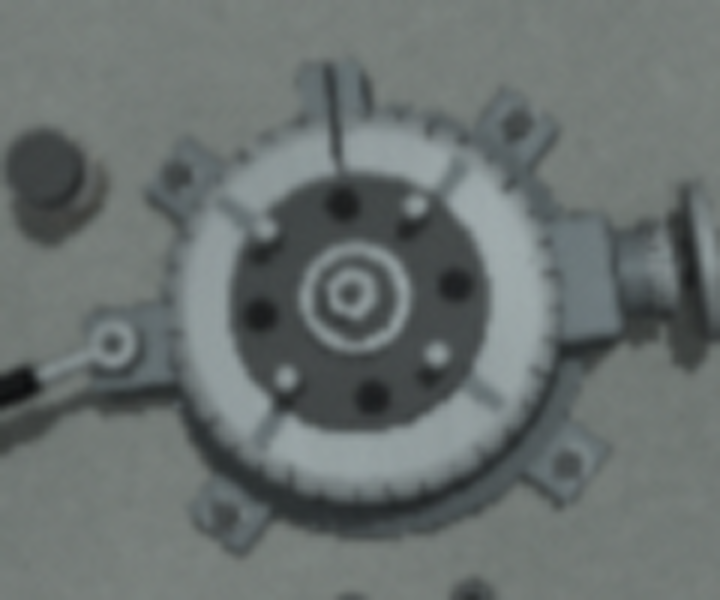

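View pics/s15.png

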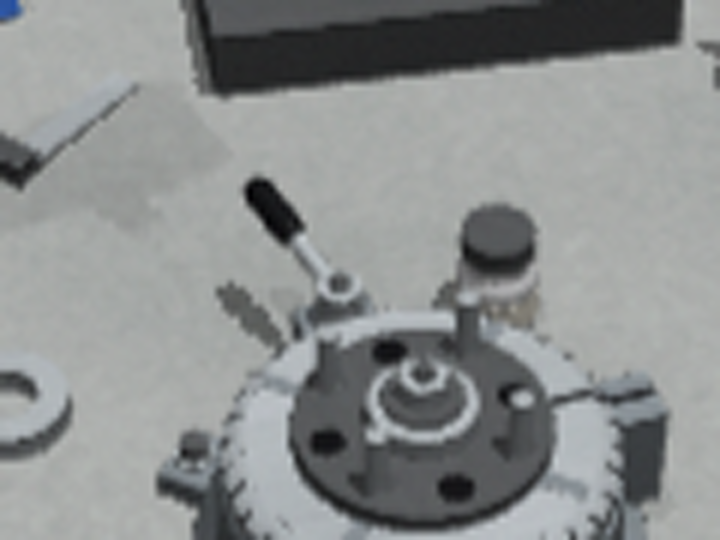

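Zero and index lines are unchanged, the lever is at its stop, and nothing on the bench has moved. Handing in.

```bash
python3 -c "
from bench import workorder,sensors
print(workorder.finish_job()); print(sensors.observe()['t'])"
```

```text
the job is handed in; nothing more can be done
None
the job is handed in; nothing more can be done
```

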